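# Bench set-up of a bullet camera on a stud mount with spacers and a slanted focus target

## Task

Set up the bench camera for a focus check: thread the black gasket over the two studs of the mount first, then every blue spacer plate that is there, and then the camera's foot on top with the lens looking towards the easel, each seated fully down and the camera kept upright all along; only once the camera is mounted, throw the red-tipped power switch over to its far side. At any point in the job, also lay the chequered focus target on the sloping easel, printed side up and its length running up the slope, centred and with its lower end resting against the ledge. Do not disturb the battery, glasses case, screwdriver or bottle.

Things in the scene. Friction and masses are not known exactly. Their poses are not given: they have to be found in the camera images.
- mount: fixed bench mount: dark flange 130 x 75 x 6 mm with a grey bar 112 (x) x 34 (y) mm, flat top 30 mm above the table. Two upright steel studs, 8 mm thick, at x = -36 and +36 mm, y = 0, rise 48 mm above the bar; the top 8 mm taper to 2.4 mm. Orange stripe on the +y side, which faces the easel. Origin: centre of underside, on the table; z up. Turned up to 0.25 rad. Fingers fit beside the bar.
- gasket: the black rubber gasket (rigid): flat plate 100 (x) x 40 (y) x 5 mm, two 11 mm through holes on its long centre line at x = -36 and +36 mm; the same turned half round. Origin: centre of its underside, z up. Starts flat on the table, long side within 0.25 rad of world x. It weighs about 30 g.
- spacer_1: a blue plastic spacer: flat plate 100 (x) x 40 (y) x 6 mm, two 11 mm through holes on its long centre line at x = -36 and +36 mm; the same turned half round. Origin: centre of its underside, z up. Starts flat on the table, long side within 0.25 rad of world x. About 50 g. Two to four spacers are there; absent ones give None.
- spacer_2: a blue plastic spacer: flat plate 100 (x) x 40 (y) x 6 mm, two 11 mm through holes on its long centre line at x = -36 and +36 mm; the same turned half round. Origin: centre of its underside, z up. Starts flat on the table, long side within 0.25 rad of world x. About 50 g. Two to four spacers are there; absent ones give None.
- spacer_3: a blue plastic spacer: flat plate 100 (x) x 40 (y) x 6 mm, two 11 mm through holes on its long centre line at x = -36 and +36 mm; the same turned half round. Origin: centre of its underside, z up. Starts flat on the table, long side within 0.25 rad of world x. About 50 g. Two to four spacers are there; absent ones give None.
- spacer_4: a blue plastic spacer: flat plate 100 (x) x 40 (y) x 6 mm, two 11 mm through holes on its long centre line at x = -36 and +36 mm; the same turned half round. Origin: centre of its underside, z up. Starts flat on the table, long side within 0.25 rad of world x. About 50 g. Two to four spacers are there; absent ones give None.
- camera: white bullet camera, about 300 g, standing on a grey foot 100 (x) x 50 (y) x 6 mm with two 11 mm holes at x = -36, +36 mm. Stem 22 mm thick carries the barrel: 46 mm in diameter, along y from -50 to +50 mm, axis 70 mm above the foot's underside; hold it at mid length, closing along x. Black lens end at +y. Origin: centre of foot's underside, z up. Starts with lens to the robot (-x).
- camera_lens (a point): centre of the camera's lens, front end of the barrel: 50 mm along the camera's y, 70 mm up from its origin
- target: focus target: rigid yellow panel 120 (x) x 60 (y) x 8 mm, upper face chequered black and white, about 90 g. Origin: centre of its underside; x along its length, z out of the printed face. Either short end may be the lower one. Starts flat on the table, printed side up, length roughly along world y.
- easel_face: upper face of the fixed easel, sloping at 30 degrees: a plate 44 (y) x 116 (x) x 6 mm, narrower than the target, so fingers pass beside it. Origin: on the surface, middle of its lower edge, at the ledge, 45 mm above the table; x up the slope, z out of it. Orange ledge: x -8 to 0 mm, 10 mm proud. The slope descends towards the mount. A placed target has its origin near x = 60, y = 0, z = 0 mm.
- switch_base: black housing of the power switch, 70 (x) x 50 (y) x 25 mm, fixed on the table. Origin: centre of its underside. The lever turns about an axis along y, 22 mm above the table, in the housing's x-z plane; on is towards +x, away from the robot.
- switch (a joint): angle of the lever in rad: at 0 (off) it leans 0.5 rad towards the housing's -x (the robot's side), at 1.0 (on, its stop) 0.5 rad towards +x. It is stiff enough to stay where it is left; about 1 N at the tip moves it. Starts at 0 to 0.15.
- switch_tip (a point): the centre of the red ball (26 mm in diameter) at the end of the 60 mm lever, about 75 mm above the table
- battery: bystander: a black and red tool battery, 105 x 70 x 56 mm; origin centre of underside. Not to be disturbed.
- glasses_case: bystander: a blue glasses case, 150 x 60 x 34 mm; origin centre of underside. Not to be disturbed.
- screwdriver: bystander: a screwdriver lying on the table, its length along its x. Not to be disturbed.
- bottle: bystander: a small bottle, 32 mm in diameter, 85 mm tall; origin centre of underside. Not to be disturbed.

How it is judged:
By the outcome, as a careful person would: the job done as asked, in the order asked, and still so for the second after the job is handed in, with the robot touching nothing.
Of spacer_1, spacer_2, spacer_3, spacer_4 only 2 to 4 are there at a start; the rules pass over those that are not, and their reading is None.
At some moment in a run one of spacer_1, spacer_2, spacer_3, spacer_4, target may be knocked a few centimetres aside while the robot is not near it.
It also fails if it takes over 210 s, if anything falls off the work surface, if the arm or the gripper's body presses on something with over 40 N, if the wrist force passes 120 N, or if a joint passes its speed limit or range.

## Robot

A 7-joint arm with a two-finger parallel gripper is mounted at the origin on the work surface. World frame = base frame: x ahead of the robot, y to its left, z up, the work surface at z = 0. Lengths are in m, angles in degrees, forces in N, time in s.
With the tool pointing down it reaches from about 0.4 to 0.925 m from the base axis. Payload 5.6 kg.
Tool frame: the origin (TCP) lies between the finger pads; the fingertips stand 17 mm ahead of it and the grasp point (between the pads) lies 2 mm behind it; z points along the fingers, y is the line along which they close (so a half turn about z gives the same grasp; the last joint's range is limited). The gripper opens to 85 mm and grips with 20 to 120 N. Pads are 22 mm wide; open, the fingers measure 114 mm over their backs; the gripper's body (76 mm by 85 mm) begins 54 mm behind the grasp point. The pads swing forward as they close: fully open they stand 13 mm farther back than shut.
Start: joints at [61.364, 26.786, -0.665, 91.828, 0.344, 61.387, -3.226], TCP at [0.287, -0.583, 0.215] pointing down, gripper open.
Joint ranges: [-144.91, 144.91], [-17.63, 115.5], [-89.93, 88.59], [15.96, 139.68], [-74.01, 254.01], [8.47, 105.57], [-167.45, 167.45]. Speed limits (degrees/s): [147.25, 147.25, 180, 180, 180, 180, 180].

## Interface

Orientations are given as [roll, pitch, yaw] about the fixed x, y, z axes, in that order (R = Rz(yaw) Ry(pitch) Rx(roll)).
In Python, from station import arm gives the robot as it stands.
- The arm moves only by the tool send_rows, never from a script. Its argument "increments" is a list that holds one entry, the list of rows, each a list of 7 numbers: the shift along the tool's x, y, z in units of 750 mm (1.0 is 750 mm), then the turn, a rotation vector about the tool's x, y, z in units of 60 degrees (1.0 is 60 degrees), then the gripper's target within -1 to 1 (fully open at 1, half-way at 0, shut at -1). In form: [[[dx, dy, dz, ax, ay, az, grip], ...]]. A call has 1 to 20 rows; each row is the pose to reach, as a shift and turn from the pose commanded when the call began, along the tool's axes at that moment; what a row does not reach only later rows make up. A row lasts 1/10 s, in which the tool goes at most 50 mm and 8.59 degrees, less where a joint would pass 70% of its speed; a pose out of reach is approached as far as the arm can. A call with a number of a shift or a turn outside -1 to 1 is refused whole. A call with a gripper value outside its range is refused whole. The fingers move at their own pace and stop on an object; "newtons" is the grip in N (left out, the last holds). Time passes only in rows, so rows that repeat a pose let the fingers close. It gives the time, the measured TCP pose, the force, the opening and the grip force at its end, in the units of the state.
- arm.get_obs(): the state, without advancing time (a new reading comes with each control period).
- arm.grab_frame(name): name is "side" or "top"; returns (picture, depth): 480x640x3 uint8, red, green, blue; 480x640 float32, m along the optical axis (not along the pixel's ray), 0 where there is no reading.
- arm.calibration(name): a dict with "fov_y" (degrees; the focal length in pixels is half the picture's height over the tangent of half this angle, whatever the lens; pixels are square), "cx", "cy" (the principal point, pixels), "extrinsics" (4x4, takes a point from camera to world coordinates). Camera axes: x right, y down, z forward; pixel columns grow to the right and rows downward; lengths in m; the calibration is good to about 2 mm. A picture is of the moment at which its call begins. calibration takes no time and is no camera call.
- arm.sign_off(): hands the job in; it is judged then, once.
Trained networks look in the newest picture that a camera, given by its name, has taken for a name from the list of things; names that differ only in an ending like _2 or _b are one class to them, and where a whole thing is asked for, a point or a joint stands for the part that bears it (a point fixed in the world has none). Each returns a list of dicts, best first, with "confidence" (0 to 1); they miss things now and then, are a little off and sometimes report something else, mostly with a low value. They report only what shows in the picture. A call takes as long as a camera call.
- arm.masks_of(camera, query): "pixels" (480x640 bool, what is visible of it).
- arm.mark_of(camera, query): "position" ([x, y, z] in m, in the coordinates of the camera as it stood for that picture, good to about 4 mm: a listed point, or the origin of a listed thing).
The state is a dict: "time_s": time; "joint_pos": joint angles; "qd": joint speeds; "effort": joint torques, N m; "position": TCP position; "orientation": TCP orientation; "ft_force": force on the tool from outside, world axes, zero at the start; "torque": the same for the moment, N m; "opening": opening from 0.0 (shut) to 1.0 (fully open); "gripper_force": force on a finger pad.
Only numpy, scipy, OpenCV 4.12 (cv2) and the standard library are available. Lean on these libraries where they do the work, as an engineer would, in place of code of your own. Each camera call takes 0.05 s, during which the arm holds its last target. There are 200 camera calls.

## Working session

There is one attempt and no reset: what is moved stays moved. The work goes in short steps, Python scripts to look and compute and a tool call to move; the robot and the scene stay as the last step left them, time stands still between calls to the robot, and variables do not carry over. Pictures are saved under pics/ and viewed, at most 14 in all, crops included, and the job is handed in when it is done.

Besides the shell and the picture viewer there is one more tool, called after "Emit:" as name([rows], argument=value, ...), one row to a line, values as JSON. send_rows: Moves the arm, as the interface text tells. Its arguments: {"type":"object","properties":{"increments":{"type":"array","items":{"type":"array","items":{"type":"array","items":{"type":"number"}}}},"newtons":{"type":"number"}},"required":["increments"]}

```bash
ls; mkdir -p pics; python3 - <<'E'
from station import arm
import cv2,numpy as np
for n in ("top","side"):
    im,d=arm.grab_frame(n); cv2.imwrite(f"pics/{n}0.png",im[:,:,::-1]); np.savez(f"pics/{n}0.npz",im=im,d=d)
    c=arm.calibration(n); print(n,c["fov_y"],c["cx"],c["cy"]); print(np.round(c["extrinsics"],3))
print(arm.get_obs())
E
```

```text
pics
top 44.55491797771084 325.76083812741575 244.93102278239388
[[ 0.000e+00 -9.890e-01  1.460e-01  4.090e-01]
 [-1.000e+00 -0.000e+00 -1.000e-03 -2.900e-02]
 [ 1.000e-03 -1.460e-01 -9.890e-01  1.247e+00]
 [ 0.000e+00  0.000e+00  0.000e+00  1.000e+00]]
side 48.71170988816608 321.87299380007494 246.32770654139196
[[-0.733 -0.469  0.493  0.02 ]
 [-0.68   0.49  -0.545  0.571]
 [ 0.014 -0.735 -0.678  0.836]
 [ 0.     0.     0.     1.   ]]
{'time_s': 0.1, 'joint_pos': array([61.36372687, 26.83336049, -0.66441182, 91.87501143,  0.34491993,
       61.38911826, -3.22558584]), 'qd': array([-0.05479356, -0.10324901,  0.02671653, -0.23499626, -0.00383732,
        0.05685599,  0.01231531]), 'effort': array([ 9.21129140e-04, -5.33520555e+01,  2.18707498e-02, -2.51967645e+01,
        1.15814109e-02,  4.32282206e-03,  2.11097631e-05]), 'position': array([ 0.28639147, -0.58290629,  0.21401095]), 'orientation': array([-1.79904790e+02,  7.98791373e-03,  2.61692411e+01]), 'ft_force': array([0.58165392, 0.07700277, 0.06690438]), 'torque': array([ 0.01130875, -0.03106986,  0.05048282]), 'gripper_force': 0.0, 'opening': 0.9996620385104624}
```

View pics/top0.png

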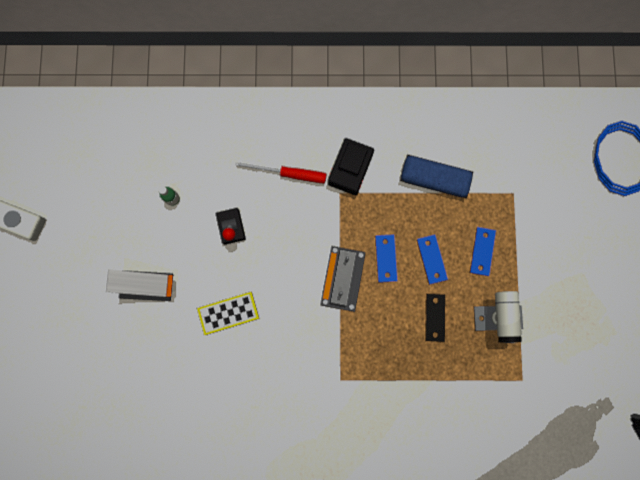

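View pics/side0.png

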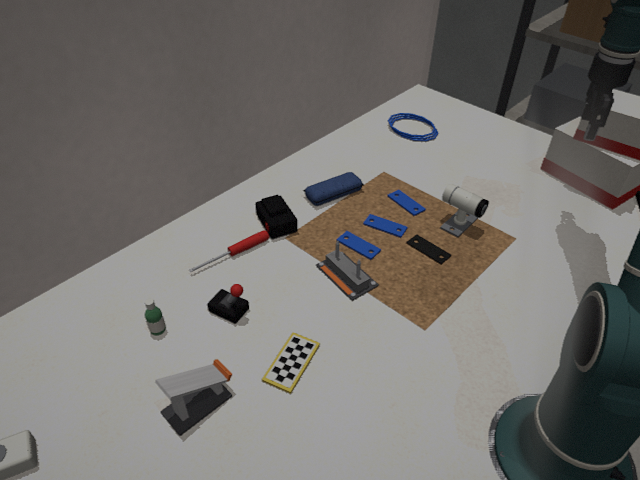

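```bash
cat > h.py <<'E'
from station import arm
import cv2,numpy as np
from scipy.spatial.transform import Rotation as R
def cal(n):
    c=arm.calibration(n); f=240/np.tan(np.radians(c["fov_y"]/2)); return f,c["cx"],c["cy"],np.array(c["extrinsics"])
def cloud(n,d,m):
    f,cx,cy,E=cal(n); v,u=np.nonzero(m&(d>0)); z=d[v,u]
    P=np.c_[(u-cx)/f*z,(v-cy)/f*z,z]; return P@E[:3,:3].T+E[:3,3]
def rect(P,zt,tol=.004):
    """min-area rectangle of points near height zt"""
    Q=P[abs(P[:,2]-zt)<tol]
    (cx,cy),(w,h),a=cv2.minAreaRect((Q[:,:2]*1000).astype(np.float32))
    if w<h: a-=90; w,h=h,w
    a=(a+90)%180-90
    return np.round([cx,cy,np.median(Q[:,2])*1000,w,h,a],1),len(Q)
def delta(pos,rpy,grip=None):
    """units for send_rows from the current commanded (measured) pose"""
    o=arm.get_obs(); R0=R.from_euler('xyz',o['orientation'],degrees=True)
    dp=R0.inv().apply(np.array(pos)-o['position'])/.75
    dr=(R0.inv()*R.from_euler('xyz',rpy,degrees=True)).as_rotvec(degrees=True)/60
    return np.round(dp,4),np.round(dr,4)
E
python3 - <<'E'
from h import *
for n in ("top","side"):
    z=np.load(f"pics/{n}0.npz"); d=z["d"]; E=cal(n)[3]
    for q in ["mount","gasket","spacer_1","camera","camera_lens","target","easel_face","switch_base","switch_tip","battery","glasses_case","screwdriver","bottle"]:
        for r in arm.mark_of(n,q)[:5]:
            if r["confidence"]>.3: print(n,q,round(r["confidence"],2),np.round((E[:3,:3]@r["position"]+E[:3,3])*1000))
E
```

```text
top mount 0.71 [521. -69.   1.]
top gasket 0.57 [ 436. -264.   -0.]
top spacer_1 0.8 [ 580. -364.    3.]
top spacer_1 0.8 [ 564. -161.   -1.]
top spacer_1 0.65 [ 565. -257.    1.]
top camera 0.63 [ 439. -393.    2.]
top camera 0.34 [520. -67.   1.]
top camera_lens 0.77 [ 389. -393.   72.]
top target 0.77 [449. 175.  -3.]
top easel_face 0.71 [505. 293.  48.]
top switch_base 0.57 [639. 173.  -0.]
top switch_tip 0.67 [606. 167.  75.]
top switch_tip 0.52 [ 579. -367.    5.]
top battery 0.94 [758. -85.   5.]
top glasses_case 0.7 [ 741. -264.    2.]
top screwdriver 0.9 [751.  62.  -2.]
top screwdriver 0.6 [761. -83.   2.]
top bottle 0.77 [693. 305.  -1.]
side mount 0.6 [522. -65.   0.]
side gasket 0.61 [ 442. -264.   -0.]
side spacer_1 0.95 [ 583. -367.    4.]
side spacer_1 0.84 [ 565. -262.    2.]
side spacer_1 0.64 [ 569. -157.   -0.]
side camera 0.79 [ 438. -397.    0.]
side camera 0.57 [ 566. -158.   -1.]
side camera_lens 0.74 [ 391. -398.   74.]
side target 0.65 [450. 177.   3.]
side easel_face 0.8 [503. 294.  47.]
side switch_base 0.59 [634. 172.   1.]
side switch_tip 0.64 [612. 162.  75.]
side switch_tip 0.51 [694. 301.   3.]
side battery 0.78 [763. -85.   0.]
side glasses_case 0.73 [ 742. -272.    1.]
side screwdriver 0.93 [756.  70.  -2.]
side bottle 0.82 [697. 298.   3.]
side bottle 0.37 [610. 161.  73.]
```

```bash
cat >> h.py <<'E'
def plane(n,uv,z):
    f,cx,cy,E=cal(n); uv=np.atleast_2d(uv); r=np.c_[(uv[:,0]-cx)/f,(uv[:,1]-cy)/f,np.ones(len(uv))]@E[:3,:3].T
    return E[:3,3]+r*((z-E[2,3])/r[:,2])[:,None]
def pca(n,m,z):
    """centroid, yaw (long axis), lengths of a mask intersected with plane z"""
    v,u=np.nonzero(m); P=plane(n,np.c_[u,v],z)[:,:2]*1000; c=P.mean(0); w,V=np.linalg.eigh(np.cov((P-c).T))
    a=np.degrees(np.arctan2(V[1,1],V[0,1])); a=(a+90)%180-90
    return np.round([*c,a,*np.sqrt(12*w[::-1])],1)
def color(im,kind):
    h,s,v=[x.astype(int) for x in cv2.split(cv2.cvtColor(im,cv2.COLOR_RGB2HSV))]
    return {"blue":(h>105)&(h<125)&(s>180)&(v>90),"black":(v<45),"yellow":(h>22)&(h<35)&(s>120)&(v>90),"orange":(h>8)&(h<20)&(s>190)&(v>170)}[kind]
def blobs(m,amin=150):
    n,l,st,c=cv2.connectedComponentsWithStats(m.astype(np.uint8)); return [(l==i) for i in range(1,n) if st[i,4]>amin]
def spacers(im):
    out=[]
    for b in blobs(color(im,"blue"),300):
        p=pca("top",b,.006)
        if 70<p[3]<125 and 30<p[4]<55: out.append(p)
    return out
E
python3 - <<'E'
from h import *
z=np.load("pics/top0.npz"); im,d=z["im"],z["d"]
print("spacers",spacers(im))
for b in blobs(color(im,"black"),200):
    p=pca("top",b,.005)
    if p[0]<700: print("black",p,b.sum())
for b in blobs(color(im,"orange"),40): print("orange",pca("top",b,.02),b.sum())
A=cloud("top",d,d>0)
Z=A[(abs(A[:,0]-.52)<.09)&(abs(A[:,1]+.067)<.07)]
for lo,hi in((.022,.036),(.045,.09)):
    Q=Z[(Z[:,2]>lo)&(Z[:,2]<hi)]; print(len(Q),rect(Q,np.median(Q[:,2]),.02)); 
    if hi>.08: print(np.round(Q*1000))
arm.grab_frame("top")
for q in ["target","camera","switch_tip","easel_face"]:
    m=max(arm.masks_of("top",q),key=lambda r:r["confidence"])["pixels"]; P=cloud("top",d,m)
    print(q,m.sum(),np.round(np.percentile(P*1000,[1,50,99],axis=0)))
    if q=="target": print(pca("top",m,.008))
    if q=="camera": Q=P[P[:,2]>.05]; print(rect(Q,.08,.03),pca("top",m,.085)); 
    if q=="easel_face":
        Q=P[P[:,2]>.05]; c=Q.mean(0); s,V=np.linalg.svd(Q-c,full_matrices=False)[1:]; print("n",V[2],"c",c,"ax",V[0])
S=np.load("pics/side0.npz"); 
E
```

```text
spacers [array([ 578.7, -365.4,  -10.9,   95.9,   39.7]), array([ 564.2, -158.5,    3.5,   95.2,   39.5]), array([ 561.5, -256.5,   14.5,   94.2,   39.8])]
black [637.3 173.2  22.4  79.8  53.2] 477
black [ 437.8 -260.4   -2.2   95.6   40.1] 808
orange [524.8 -37.9 -10.6  95.7   9.2] 199
orange [503.7 297.4  -3.1  43.4   6.3] 59
830 (array([521.7, -65.9,  30.4, 112.1,  34. , -10.6]), 830)
33 (array([521.6, -65.9,  73.9,  78.7,   6.8, -10.2]), 30)
[[559. -71.  74.]
 [559. -73.  74.]
 [560. -75.  71.]
 [558. -69.  71.]
 [557. -71.  74.]
 [557. -73.  76.]
 [557. -75.  75.]
 [556. -69.  72.]
 [555. -71.  75.]
 [556. -73.  71.]
 [555. -75.  74.]
 [555. -69.  59.]
 [554. -73.  70.]
 [554. -75.  65.]
 [554. -70.  52.]
 [553. -72.  58.]
 [553. -74.  56.]
 [489. -57.  77.]
 [489. -59.  74.]
 [489. -61.  78.]
 [487. -57.  74.]
 [487. -58.  78.]
 [487. -61.  77.]
 [487. -63.  69.]
 [487. -55.  48.]
 [485. -57.  71.]
 [485. -59.  74.]
 [485. -61.  74.]
 [485. -63.  70.]
 [483. -57.  65.]
 [483. -59.  74.]
 [483. -61.  72.]
 [482. -59.  49.]]
target 1662 [[408. 117.   2.]
 [447. 177.   9.]
 [489. 236.  15.]]
[448.1 176.6 -72.5 120.3  60.2]
camera 1705 [[ 392. -439.    1.]
 [ 439. -381.   85.]
 [ 487. -344.   97.]]
(array([ 439.5, -392.2,   89.5,   98.2,   46.6,    0.7]), 1159) [ 438.5 -375.5  -42.    85.9   82.4]
switch_tip 145 [[593. 155.  27.]
 [605. 167.  84.]
 [629. 180.  91.]]
easel_face 1451 [[484. 287.   5.]
 [506. 345.  73.]
 [531. 398. 105.]]
n [-0.01675878 -0.46740577  0.88388404] c [0.50554011 0.34850124 0.0763021 ] ax [-0.03821207 -0.88306296 -0.4676961 ]
```

```bash
python3 - <<'E'
import cv2
a=cv2.imread("pics/top0.png"); b=cv2.imread("pics/side0.png")
x=cv2.resize(a[230:360,310:410],(400,520),interpolation=cv2.INTER_CUBIC); y=cv2.resize(b[230:310,310:390],(400,400),interpolation=cv2.INTER_CUBIC)
y=cv2.copyMakeBorder(y,0,120,0,0,cv2.BORDER_CONSTANT); cv2.imwrite("pics/mount0.png",cv2.hconcat([x,y]))
E
```

```text
(no output)
```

View pics/mount0.png

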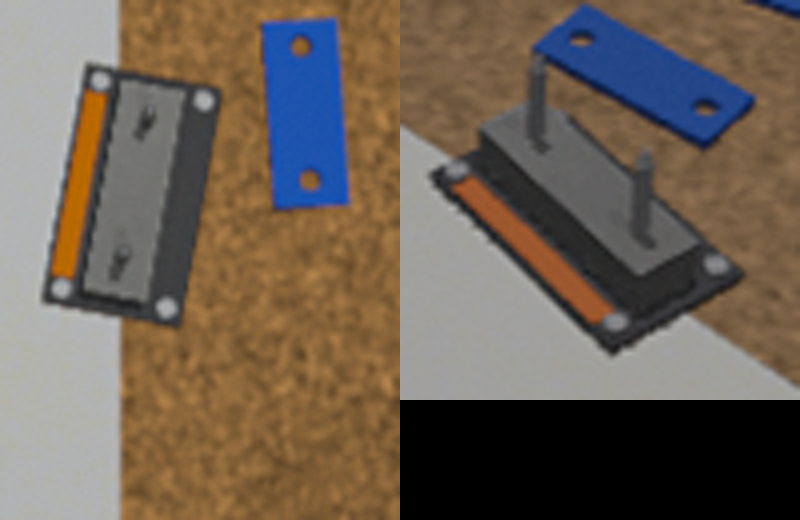

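```bash
python3 - <<'E'
from h import *
print(delta([.438,-.2605,.10],[180,0,-2.2])); print(delta([.438,-.2605,.019],[180,0,-2.2]))
E
```

```text
(array([ 0.371 , -0.2974,  0.1532]), array([ 1.000e-04, -0.000e+00,  4.728e-01]))
(array([ 0.371 , -0.2974,  0.2612]), array([ 1.000e-04, -0.000e+00,  4.728e-01]))
```

Emit:
send_rows([
  [[0.371, -0.2974, 0.0, 0, 0, 0.4728, 0.3], [0.371, -0.2974, 0.05, 0, 0, 0.4728, 0.3], [0.371, -0.2974, 0.1, 0, 0, 0.4728, 0.3], [0.371, -0.2974, 0.1532, 0, 0, 0.4728, 0.3], [0.371, -0.2974, 0.1532, 0, 0, 0.4728, 0.3], [0.371, -0.2974, 0.1532, 0, 0, 0.4728, 0.3], [0.371, -0.2974, 0.1532, 0, 0, 0.4728, 0.3], [0.371, -0.2974, 0.1532, 0, 0, 0.4728, 0.3], [0.371, -0.2974, 0.1532, 0, 0, 0.4728, 0.3], [0.371, -0.2974, 0.1532, 0, 0, 0.4728, 0.3], [0.371, -0.2974, 0.18, 0, 0, 0.4728, 0.3], [0.371, -0.2974, 0.21, 0, 0, 0.4728, 0.3], [0.371, -0.2974, 0.235, 0, 0, 0.4728, 0.3], [0.371, -0.2974, 0.25, 0, 0, 0.4728, 0.3], [0.371, -0.2974, 0.256, 0, 0, 0.4728, 0.3], [0.371, -0.2974, 0.256, 0, 0, 0.4728, 0.3]],
], newtons=40)

```text
time_s: 3.25
position: [0.4378, -0.2613, 0.0229]
orientation: [180.0, 0.0, -2.3]
ft_force: [0.5, -0.1, 0.3]
opening: 0.653
gripper_force: 0.0
```

Emit:
send_rows([
  [[0, 0, 0.004, 0, 0, 0, 0.3], [0, 0, 0.0068, 0, 0, 0, 0.3], [0, 0, 0.0068, 0, 0, 0, 0.3], [0, 0, 0.0068, 0, 0, 0, -0.4], [0, 0, 0.0068, 0, 0, 0, -0.4], [0, 0, 0.0068, 0, 0, 0, -0.4], [0, 0, 0.0068, 0, 0, 0, -0.4], [0, 0, 0.0068, 0, 0, 0, -0.4], [0, 0, 0.0068, 0, 0, 0, -0.4]],
])

```text
time_s: 4.15
position: [0.438, -0.2605, 0.0178]
orientation: [180.0, 0.0, -2.2]
ft_force: [-0.4, 0.6, 0.1]
opening: 0.298
gripper_force: 0.0
```

Emit:
send_rows([
  [[0, 0, 0, 0, 0, 0, 0.2], [0, 0, 0, 0, 0, 0, 0.2], [0, 0, 0, 0, 0, 0, 0.2], [0, 0, 0, 0, 0, 0, 0.2], [0, 0, 0.003, 0, 0, 0, 0.2], [0, 0, 0.006, 0, 0, 0, 0.2], [0, 0, 0.007, 0, 0, 0, 0.2], [0, 0, 0.007, 0, 0, 0, 0.2]],
])

```text
time_s: 4.95
position: [0.4379, -0.2604, 0.0123]
orientation: [-180.0, 0.0, -2.2]
ft_force: [0.3, 0.1, -0.3]
opening: 0.596
gripper_force: 0.0
```

Emit:
send_rows([
  [[0, 0, 0, 0, 0, 0, -0.2], [0, 0, 0, 0, 0, 0, -0.2], [0, 0, 0, 0, 0, 0, -0.2], [0, 0, 0, 0, 0, 0, -0.2], [0, 0, 0, 0, 0, 0, -0.2], [0, 0, 0, 0, 0, 0, -0.2]],
])

```text
time_s: 5.55
position: [0.4381, -0.2605, 0.0126]
orientation: [180.0, -0.0, -2.2]
ft_force: [-0.4, -0.2, 0.8]
opening: 0.402
gripper_force: 0.0
```

```bash
python3 - <<'E'
from h import *
im,d=arm.grab_frame("side"); x=cv2.resize(im[170:290,370:490,::-1],(600,600),interpolation=cv2.INTER_CUBIC); cv2.imwrite("pics/g1.png",x)
E
```

```text
(no output)
```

View pics/g1.png

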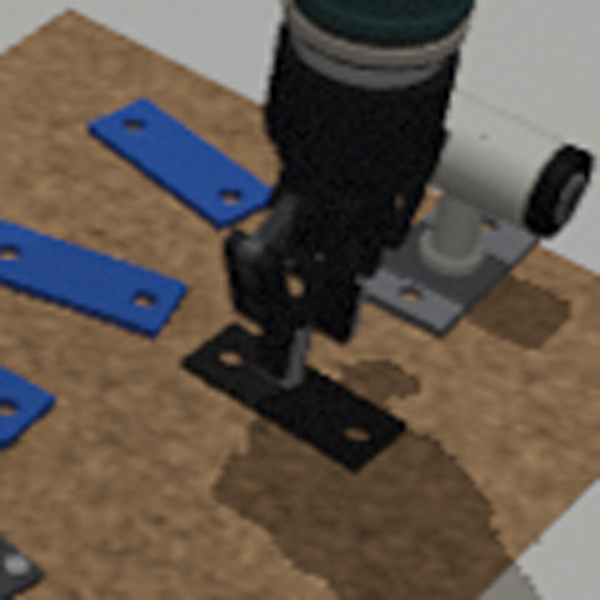

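Emit:
send_rows([
  [[0, 0, 0, 0, 0, 0, 0.2], [0, 0, 0, 0, 0, 0, 0.2], [0, 0, 0, 0, 0, 0, 0.2], [0, 0, 0, 0, 0, 0, 0.2], [0, 0, 0.002, 0, 0, 0, 0.2], [0, 0, 0.004, 0, 0, 0, 0.2], [0, 0, 0.0055, 0, 0, 0, 0.2], [0, 0, 0.0055, 0, 0, 0, 0.2]],
])

```text
time_s: 6.4
position: [0.4379, -0.2604, 0.0082]
orientation: [-180.0, 0.0, -2.2]
ft_force: [0.1, 1.0, -0.0]
opening: 0.602
gripper_force: 0.0
```

Emit:
send_rows([
  [[0, 0, 0, 0, 0, 0, -0.2], [0, 0, 0, 0, 0, 0, -0.2], [0, 0, 0, 0, 0, 0, -0.2], [0, 0, 0, 0, 0, 0, -0.2], [0, 0, 0, 0, 0, 0, -0.2], [0, 0, 0, 0, 0, 0, -0.2]],
])

```text
time_s: 7.0
position: [0.438, -0.2605, 0.0084]
orientation: [180.0, -0.0, -2.2]
ft_force: [0.2, 0.0, -0.5]
opening: 0.398
gripper_force: 0.0
```

Emit:
send_rows([
  [[0, 0, 0, 0, 0, 0, 0.2], [0, 0, 0, 0, 0, 0, 0.2], [0, 0, 0, 0, 0, 0, 0.2], [0, 0, 0, 0, 0, 0, 0.2], [0, 0, 0.002, 0, 0, 0, 0.2], [0, 0, 0.004, 0, 0, 0, 0.2], [0, 0, 0.005, 0, 0, 0, 0.2], [0, 0, 0.005, 0, 0, 0, 0.2]],
])

```text
time_s: 7.8
position: [0.4379, -0.2604, 0.0045]
orientation: [-180.0, 0.0, -2.2]
ft_force: [0.2, 0.8, -0.0]
opening: 0.598
gripper_force: 0.0
```

Emit:
send_rows([
  [[0, 0, 0, 0, 0, 0, -0.2], [0, 0, 0, 0, 0, 0, -0.2], [0, 0, 0, 0, 0, 0, -0.2], [0, 0, 0, 0, 0, 0, -0.2], [0, 0, 0, 0, 0, 0, -0.2], [0, 0, 0, 0, 0, 0, -0.2]],
])

```text
time_s: 8.4
position: [0.438, -0.2605, 0.0047]
orientation: [180.0, -0.0, -2.2]
ft_force: [-0.3, -0.1, 0.2]
opening: 0.397
gripper_force: 0.0
```

```bash
python3 - <<'E'
from h import *
im,d=arm.grab_frame("side"); x=cv2.resize(im[205:275,395:465,::-1],(600,600),interpolation=cv2.INTER_CUBIC); cv2.imwrite("pics/g2.png",x)
E
```

```text
(no output)
```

View pics/g2.png

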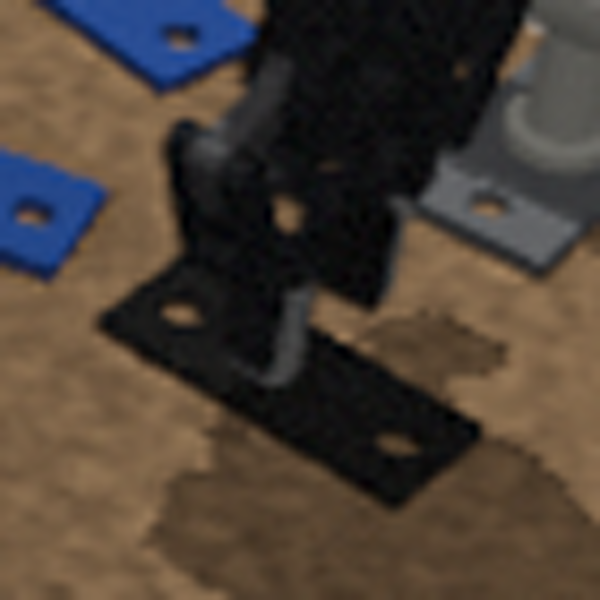

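Emit:
send_rows([
  [[0, 0, 0, 0, 0, 0, 0.2], [0, 0, 0, 0, 0, 0, 0.2], [0, 0, 0, 0, 0, 0, 0.2], [0, 0, 0, 0, 0, 0, 0.2], [0, 0, 0.002, 0, 0, 0, 0.2], [0, 0, 0.004, 0, 0, 0, 0.2], [0, 0, 0.0055, 0, 0, 0, 0.2], [0, 0, 0.0055, 0, 0, 0, 0.2]],
])

```text
time_s: 9.25
position: [0.4379, -0.2604, 0.0003]
orientation: [-180.0, 0.0, -2.2]
ft_force: [0.2, -0.8, 0.6]
opening: 0.598
gripper_force: 0.0
```

Emit:
send_rows([
  [[0, 0, 0, 0, 0, 0, -0.2], [0, 0, 0, 0, 0, 0, -0.2], [0, 0, 0, 0, 0, 0, -0.2], [0, 0, 0, 0, 0, 0, -0.2], [0, 0, 0, 0, 0, 0, -0.2], [0, 0, 0, 0, 0, 0, -0.2]],
])

```text
time_s: 9.85
position: [0.438, -0.2605, 0.0005]
orientation: [180.0, 0.0, -2.2]
ft_force: [1.1, 0.1, 0.5]
opening: 0.399
gripper_force: 0.0
```

```bash
python3 - <<'E'
from h import *
im,d=arm.grab_frame("side"); 
m=np.zeros(d.shape,bool); m[200:275,395:465]=1
P=cloud("side",d,m)
Q=P[(P[:,2]>.012)&(P[:,2]<.05)&(abs(P[:,0]-.438)<.03)&(abs(P[:,1]+.26)<.06)]
for y in np.arange(-.32,-.2,.005):
    s=Q[abs(Q[:,1]-y)<.0025]
    if len(s): print(round(y,3),len(s),np.round(s[:,2].min(),3),np.round(s[s[:,2].argmin()],3))
x=cv2.resize(im[205:275,395:465,::-1],(600,600),interpolation=cv2.INTER_CUBIC); cv2.imwrite("pics/g3.png",x)
v,u=252,428
for v in range(244,262): print(v,np.round(cloud("side",d,np.pad(np.ones((1,1),bool),((v,479-v),(u,639-u))))*1000)[0],im[v,u])
E
```

```text
-0.29 1 0.04 [ 0.43  -0.288  0.04 ]
-0.285 1 0.045 [ 0.429 -0.285  0.045]
-0.28 56 0.019 [ 0.439 -0.278  0.019]
-0.275 28 0.021 [ 0.443 -0.277  0.021]
-0.245 2 0.029 [ 0.431 -0.243  0.029]
-0.24 16 0.017 [ 0.439 -0.24   0.017]
-0.235 30 0.02 [ 0.446 -0.237  0.02 ]
-0.23 34 0.026 [ 0.441 -0.232  0.026]
-0.225 3 0.038 [ 0.443 -0.227  0.038]
244 [ 431. -236.   43.] [63 63 63]
245 [ 431. -237.   40.] [64 64 64]
246 [ 429. -235.   39.] [70 69 69]
247 [ 431. -239.   32.] [67 67 67]
248 [ 429. -237.   32.] [69 68 68]
249 [ 430. -240.   25.] [68 67 66]
250 [ 430. -241.   22.] [50 50 50]
251 [ 436. -253.    7.] [21 21 22]
252 [ 434. -250.    7.] [12 17 13]
253 [ 433. -250.    5.] [25 22 22]
254 [ 432. -248.    4.] [14 17 15]
255 [ 427. -240.    9.] [12 11 13]
256 [ 428. -242.    4.] [28 22 19]
257 [ 427. -242.    1.] [69 53 39]
258 [ 426. -240.    1.] [90 72 50]
259 [ 423. -235.    3.] [96 74 52]
260 [ 421. -232.    3.] [84 66 46]
261 [ 420. -232.   -0.] [83 65 46]
```

View pics/g3.png

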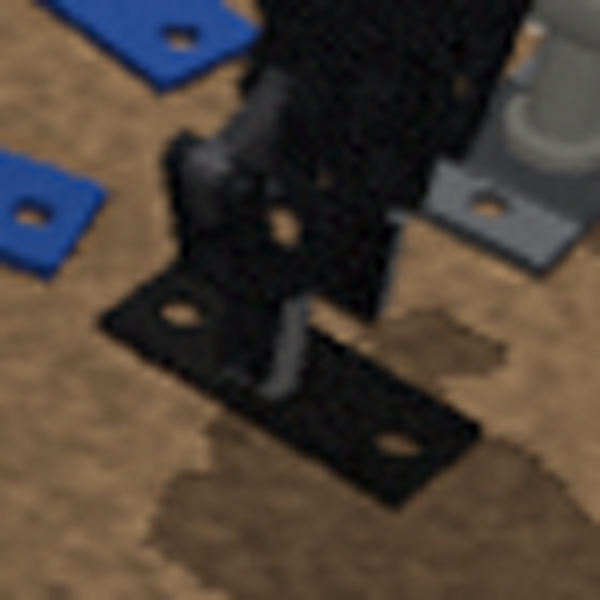

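Emit:
send_rows([
  [[0, 0, 0, 0, 0, 0, 0.2], [0, 0, 0, 0, 0, 0, 0.2], [0, 0, 0, 0, 0, 0, 0.2], [0, 0, 0, 0, 0, 0, 0.2], [0, 0, 0.004, 0, 0, 0, 0.2], [0, 0, 0.008, 0, 0, 0, 0.2], [0, 0, 0.012, 0, 0, 0, 0.2], [0, 0, 0.016, 0, 0, 0, 0.2], [0, 0, 0.016, 0, 0, 0, 0.2]],
])

```text
time_s: 10.8
position: [0.4377, -0.2603, -0.012]
orientation: [-180.0, 0.1, -2.2]
ft_force: [-0.2, 0.9, 0.4]
opening: 0.601
gripper_force: 0.0
```

Emit:
send_rows([
  [[0, 0, 0, 0, 0, 0, -0.2], [0, 0, 0, 0, 0, 0, -0.2], [0, 0, 0, 0, 0, 0, -0.2], [0, 0, 0, 0, 0, 0, -0.2], [0, 0, 0, 0, 0, 0, -0.2], [0, 0, 0, 0, 0, 0, -0.2]],
])

```text
time_s: 11.4
position: [0.438, -0.2605, -0.0114]
orientation: [180.0, -0.0, -2.2]
ft_force: [-0.4, 0.5, 0.2]
opening: 0.402
gripper_force: 0.0
```

```bash
cat >> h.py <<'E'
def tips():
    im,d=arm.grab_frame("side"); o=arm.get_obs()["position"]; P=cloud("side",d,d>0)
    Q=P[(P[:,2]>.009)&(abs(P[:,0]-o[0])<.03)&(abs(P[:,1]-o[1])<.06)&(P[:,2]<o[2]+.08)]
    for y in np.arange(o[1]-.06,o[1]+.06,.005):
        s=Q[abs(Q[:,1]-y)<.0025]
        if len(s): print(round(y,3),len(s),np.round(s[s[:,2].argmin()],3))
    return im,d
E
python3 -c "
from h import *
tips(); print(arm.get_obs())"
```

```text
-0.315 1 [ 0.428 -0.313  0.065]
-0.31 2 [ 0.427 -0.311  0.058]
-0.305 6 [ 0.425 -0.304  0.057]
-0.3 7 [ 0.426 -0.302  0.055]
-0.295 3 [ 0.427 -0.298  0.057]
-0.29 2 [ 0.427 -0.291  0.055]
-0.285 18 [ 0.432 -0.284  0.011]
-0.28 75 [ 0.426 -0.278  0.009]
-0.275 49 [ 0.408 -0.276  0.009]
-0.265 1 [ 0.428 -0.264  0.011]
-0.26 1 [ 0.43  -0.26   0.009]
-0.255 2 [ 0.417 -0.253  0.009]
-0.245 5 [ 0.422 -0.248  0.01 ]
-0.24 19 [ 0.433 -0.24   0.011]
-0.235 44 [ 0.435 -0.236  0.009]
-0.23 58 [ 0.437 -0.232  0.014]
-0.225 6 [ 0.435 -0.228  0.022]
-0.22 3 [ 0.43  -0.22   0.057]
-0.215 21 [ 0.43  -0.217  0.053]
-0.21 17 [ 0.435 -0.211  0.057]
-0.205 3 [ 0.452 -0.207  0.067]
{'time_s': 11.45, 'joint_pos': array([ 28.45382348,  34.0465502 ,  -1.81419933, 118.50232865,
         2.20774751,  27.4778486 , -67.20877564]), 'qd': array([ 0.06213787,  0.11963123, -0.00388831,  0.01770104,  0.03567258,
       -0.03094334, -0.06987286]), 'effort': array([-3.18077291e-04, -4.80685329e+01, -2.34871013e-01, -1.32160887e+01,
        5.91808595e-03,  5.50681925e-04,  1.42090713e-07]), 'position': array([ 0.43805813, -0.26049975, -0.01143995]), 'orientation': array([ 1.79995709e+02, -2.43698226e-03, -2.20040175e+00]), 'ft_force': array([-0.65261219, -0.62667966, -0.08470371]), 'torque': array([-0.00488047,  0.0197381 , -0.02490594]), 'gripper_force': 0.0, 'opening': 0.3978794660341703}
```

Emit:
send_rows([
  [[0, 0, 0, 0, 0, 0, 0.2], [0, 0, 0, 0, 0, 0, 0.2], [0, 0, 0, 0, 0, 0, 0.2], [0, 0, 0, 0, 0, 0, 0.2], [0, 0, 0.004, 0, 0, 0, 0.2], [0, 0, 0.0085, 0, 0, 0, 0.2], [0, 0, 0.0085, 0, 0, 0, 0.2], [0, 0, 0.0085, 0, 0, 0, -0.2], [0, 0, 0.0085, 0, 0, 0, -0.2], [0, 0, 0.0085, 0, 0, 0, -0.2], [0, 0, 0.0085, 0, 0, 0, -0.2], [0, 0, 0.0085, 0, 0, 0, -0.2], [0, 0, 0.0085, 0, 0, 0, -0.2]],
])

```text
time_s: 12.75
position: [0.4383, -0.2607, -0.0175]
orientation: [180.0, -0.0, -2.2]
ft_force: [0.4, -0.0, 5.6]
opening: 0.451
gripper_force: 43.3
```

```bash
python3 - <<'E'
from h import *
print(delta([.438,-.2607,.085],[180,0,-2.2])); print(delta([.5215,-.066,.085],[180,0,-10.5]))
E
```

```text
(array([-0.0004,  0.    , -0.1367]), array([ 0.0004, -0.0006, -0.0001]))
(array([ 0.1009, -0.2637, -0.1368]), array([ 0.0004, -0.0006,  0.1383]))
```

Emit:
send_rows([
  [[0, 0, -0.04, 0, 0, 0, -0.2], [0, 0, -0.09, 0, 0, 0, -0.2], [0, 0, -0.1367, 0, 0, 0, -0.2], [0.03, -0.07, -0.1367, 0, 0, 0.05, -0.2], [0.05, -0.13, -0.1367, 0, 0, 0.1, -0.2], [0.08, -0.2, -0.1367, 0, 0, 0.1383, -0.2], [0.1009, -0.25, -0.1367, 0, 0, 0.1383, -0.2], [0.1009, -0.2637, -0.1367, 0, 0, 0.1383, -0.2], [0.1009, -0.2637, -0.1367, 0, 0, 0.1383, -0.2], [0.1009, -0.2637, -0.1367, 0, 0, 0.1383, -0.2], [0.1009, -0.2637, -0.1367, 0, 0, 0.1383, -0.2]],
])

```text
time_s: 13.85
position: [0.5204, -0.0681, 0.0844]
orientation: [179.9, 0.0, -10.7]
ft_force: [-0.7, 0.0, -0.7]
opening: 0.453
gripper_force: 40.6
```

```bash
python3 - <<'E'
from h import *
im,d=arm.grab_frame("top"); a=cv2.resize(im[240:320,305:385,::-1],(400,400),interpolation=cv2.INTER_CUBIC)
im2,d2=arm.grab_frame("side"); b=cv2.resize(im2[210:310,300:400,::-1],(400,400),interpolation=cv2.INTER_CUBIC)
cv2.imwrite("pics/p1.png",cv2.hconcat([a,b])); np.savez("pics/p1.npz",im=im,d=d,im2=im2,d2=d2); print(arm.get_obs()['position'])
for n,dd in(("top",d),("side",d2)):
    P=cloud(n,dd,dd>0); Q=P[(abs(P[:,0]-.5215)<.07)&(abs(P[:,1]+.066)<.05)&(abs(P[:,2]-.105)<.006)]; print(n,len(Q),np.round(np.percentile(Q,[1,50,99],axis=0)*1000,1))
E
```

```text
[ 0.52063498 -0.06786199  0.08457131]Traceback (most recent call last):
  File "<stdin>", line 6, in <module>
    return _quantile_unchecked(
        a, q, axis, out, overwrite_input, method, keepdims, weights)
    return _ureduce(a,
                    func=_quantile_ureduce_func,
    ...<5 lines>...
                    overwrite_input=overwrite_input,
                    method=method)
    r = func(a, **kwargs)
    result = _quantile(arr,
                       quantiles=q,
    ...<2 lines>...
                       out=out,
                       weights=wgt)
    slices_having_nans = np.isnan(arr[-1, ...])
                                  ~~~^^^^^^^^^
IndexError: index -1 is out of bounds for axis 0 with size 0
```

View pics/p1.png

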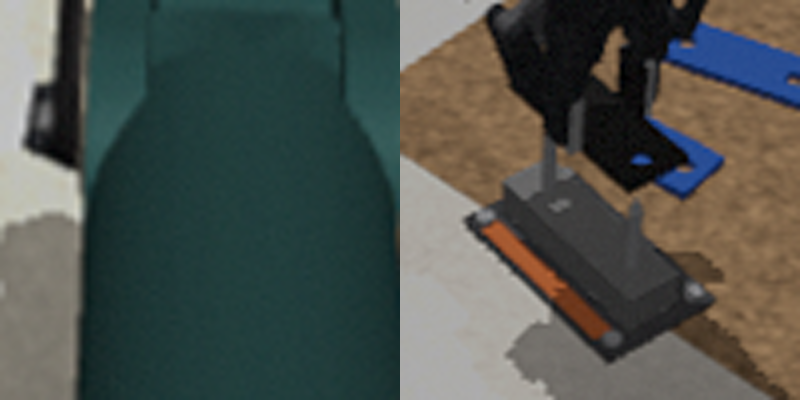

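```bash
python3 - <<'E'
from h import *
z=np.load("pics/p1.npz"); im=z["im2"]
m=color(im,"blue"); h,s,v=cv2.split(cv2.cvtColor(im,cv2.COLOR_RGB2HSV)); 
sub=((h>100)&(h<130)&(s>100))[244:256,352:368]; 
for i,b in enumerate(blobs(sub,3)): vv,uu=np.nonzero(b); print(b.sum(),uu.mean()+352,vv.mean()+244)
print(np.round(plane("side",[[360,250],[358.7,260.8]],.1045)*1000,1), np.round(plane("side",[358.7,260.8],.077)*1000,1), np.round(plane("side",[337.3,241],.077)*1000,1))
print(cv2.cvtColor(im,cv2.COLOR_RGB2GRAY)[246:266,350:368])
E
```

```text
19 359.94736842105266 249.31578947368422
14 365.64285714285717 253.71428571428572
[[488.5 -62.9 104.5]
 [470.2 -37.  104.5]] [[487.2 -59.9  77. ]] [[559.3 -74.8  77. ]]
[[ 19  17  19  17  13  17  10  19   7  17  14  19  16  17  19  10  14  15]
 [ 12  14  12  10  15  18  10  14  15  14   9  17  17  17  15  17  16  12]
 [ 15  14  17  15  17  12  13  11  14  27  30  22  13  13  12  14  12  16]
 [ 20  17  17  15  12  13  13  19  44  73  72  58  32   5  14  15  12  11]
 [ 15  10  20  13  17  19  11  26  60  76  75  75  54  19  17  14  19  10]
 [ 12  11  17  15  14   8  16  13   6  22  26  20  10  16  15  11  14   9]
 [ 47  15   3   9  14  18  16  16  14  12  17   8  17   7  13   5  19  21]
 [ 92  50  15  11  12  18  12  17  14  21   9  17  15   9  19  20  42  60]
 [116  93  52  19   6  16  17  15  10  12  16   9   5  13  36  46  70  77]
 [117 117 105  67  22  12   7  13  12   4   7  22  45  42  37  54  70  71]
 [116 115 115  99  72  36  11   7   4  19  41  62 106  96  67  41  34  52]
 [110 107 100 102 109  82  36  17  42  67 100 107 110 112 114  85  49  34]
 [100 107 103 100 100 109  83  66 103 111 107  99  90  93 101 105  97  69]
 [ 72  99 107 106 102 102 106 111  96 102 109  98  94 100 105 108 111 112]
 [ 61  75  96 108 108 109 105 104  89  85 102 101  96 106 110 114 117 118]
 [ 66  63  67 101 119 119 110  86  76  72  84  99 103 105 112 117 121 119]
 [ 61  66  58  65 104 113 104  82  74  74  80  99 104 109 111 116 116 113]
 [ 62  61  69  64  59  73  88  81  76  73  73  95 106 113 118 117 109 104]
 [ 62  62  62  69  67  62  71  69  66  65  77 103 104  99 107 108 105 100]
 [ 62  60  62  62  67  63  58  64  66  66  82 107 108 106 108 110 106 106]]
```

```bash
python3 - <<'E'
from h import *
z=np.load("pics/p1.npz"); d=z["d2"]
m=np.zeros(d.shape,bool); m[246:255,354:366]=1; P=cloud("side",d,m); Q=P[P[:,2]>.09]; print(len(Q),np.round(np.median(Q,0)*1000,1), np.round(Q[:,2].std()*1000,1))
m=np.zeros(d.shape,bool); m[261:268,357:361]=1; P=cloud("side",d,m); print(np.round(P[P[:,2]>.04]*1000)[:12])
print(np.round(plane("side",[360.2,249.4],.1016)*1000,1))
z0=np.load("pics/side0.npz")["d"]; m=np.zeros(d.shape,bool); m[195:330,300:500]=1; P=cloud("side",z0,m); 
Q=P[(abs(P[:,2]-.03)<.004)&(abs(P[:,0]-.5215)<.08)&(abs(P[:,1]+.066)<.04)]; print("bar z side",np.median(Q[:,2]),rect(Q,.03))
Q=P[(abs(P[:,0]-.438)<.03)&(abs(P[:,1]+.26)<.012)]; print("gasket z side",np.median(Q[:,2]))
E
```

```text
100 [486.7 -60.  108. ] 1.7
[[492. -60.  73.]
 [489. -60.  75.]
 [487. -60.  77.]
 [489. -57.  74.]
 [489. -60.  72.]
 [486. -60.  75.]
 [487. -64.  71.]
 [488. -56.  73.]
 [486. -57.  73.]
 [485. -59.  73.]
 [485. -62.  70.]
 [487. -55.  71.]]
[[491.2 -67.1 101.6]]
bar z side 0.03086611622797608 (array([523.8, -66.1,  30.9, 114.7,  36. ,  -9.8]), 554)
gasket z side 0.006186872894650253
```

Emit:
send_rows([
  [[0.0003, -0.0036, 0, 0, 0, -0.003, -0.2], [0.0003, -0.0036, 0, 0, 0, -0.003, -0.2], [0.0003, -0.0036, 0, 0, 0, -0.003, -0.2], [0.0003, -0.0036, 0.01, 0, 0, -0.003, -0.2], [0.0003, -0.0036, 0.02, 0, 0, -0.003, -0.2], [0.0003, -0.0036, 0.03, 0, 0, -0.003, -0.2], [0.0003, -0.0036, 0.036, 0, 0, -0.003, -0.2], [0.0003, -0.0036, 0.036, 0, 0, -0.003, -0.2]],
])

```text
time_s: 14.75
position: [0.5212, -0.0636, 0.0566]
orientation: [180.0, 0.1, -10.3]
ft_force: [0.2, -1.1, -0.8]
opening: 0.45
gripper_force: 40.6
```

Emit:
send_rows([
  [[0, 0.0023, 0, 0, 0, 0, -0.2], [0, 0.0023, 0, 0, 0, 0, -0.2], [0, 0.0023, 0.005, 0, 0, 0, -0.2], [0, 0.0023, 0.01, 0, 0, 0, -0.2], [0, 0.0023, 0.015, 0, 0, 0, -0.2], [0, 0.0023, 0.015, 0, 0, 0, -0.2]],
])

```text
time_s: 15.35
position: [0.5213, -0.0653, 0.0458]
orientation: [180.0, 0.0, -10.3]
ft_force: [0.7, -1.6, -0.5]
opening: 0.45
gripper_force: 40.5
```

Emit:
send_rows([
  [[0, 0, 0.01, 0, 0, 0, -0.2], [0, 0, 0.02, 0, 0, 0, -0.2], [0, 0, 0.03, 0, 0, 0, -0.2], [0, 0, 0.038, 0, 0, 0, -0.2], [0, 0, 0.0435, 0, 0, 0, -0.2], [0, 0, 0.0435, 0, 0, 0, -0.2], [0, 0, 0.0435, 0, 0, 0, -0.2]],
])

```text
time_s: 16.05
position: [0.5211, -0.0651, 0.0133]
orientation: [180.0, 0.1, -10.3]
ft_force: [-0.2, -4.8, -2.8]
opening: 0.445
gripper_force: 40.4
```

Emit:
send_rows([
  [[0, 0.0008, 0.001, 0, 0, 0, 0.2], [0, 0.0008, 0.001, 0, 0, 0, 0.2], [0, 0.0008, 0.001, 0, 0, 0, 0.2], [0, 0.0008, 0.001, 0, 0, 0, 0.2], [0, 0.0008, -0.04, 0, 0, 0, 0.2], [0, 0.0008, -0.1, 0, 0, 0, 0.2], [0, 0.0008, -0.16, 0, 0, 0, 0.2], [0.05, 0.2, -0.16, 0, 0, 0, 0.2], [0.05, 0.2, -0.16, 0, 0, 0, 0.2], [0.05, 0.2, -0.16, 0, 0, 0, 0.2], [0.05, 0.2, -0.16, 0, 0, 0, 0.2], [0.05, 0.2, -0.16, 0, 0, 0, 0.2], [0.05, 0.2, -0.16, 0, 0, 0, 0.2]],
])

```text
time_s: 17.35
position: [0.5317, -0.2174, 0.1336]
orientation: [-179.9, 0.0, -10.2]
ft_force: [0.4, 0.6, -0.2]
opening: 0.598
gripper_force: 0.0
```

```bash
cat >> h.py <<'E'
def stack(im_d):
    P=cloud("top",im_d,im_d>0); a=np.radians(-10.4); c,s=np.cos(a),np.sin(a)
    x=(P[:,0]-.5215)*c+(P[:,1]+.066)*s; y=-(P[:,0]-.5215)*s+(P[:,1]+.066)*c
    for lo,hi in((-.048,-.02),(-.02,.02),(.02,.048)):
        q=P[(x>lo)&(x<hi)&(abs(y)<.015)&(P[:,2]<.07)&(P[:,2]>.02)]; print("stack z",round(float(np.median(q[:,2]))*1000,1) if len(q) else None,len(q))
E
python3 - <<'E'
from h import *
im,d=arm.grab_frame("top"); print(spacers(im)); stack(d); print(arm.get_obs()['position'],arm.get_obs()['opening'])
print(delta([.564,-.1585,.02],[180,0,3.5]))
E
```

```text
[array([ 564.2, -158.7,    3.8,   94.6,   39.5])]
stack z 35.5 184
stack z 35.1 277
stack z 35.4 184
[ 0.53185519 -0.21692981  0.13364533] 0.5980904293661511
(array([ 0.0285, -0.0841,  0.1516]), array([-0.0012,  0.0004, -0.2277]))
```

Emit:
send_rows([
  [[0.0285, -0.0841, 0.06, 0, 0, -0.231, 0.2], [0.0285, -0.0841, 0.12, 0, 0, -0.231, 0.2], [0.0285, -0.0841, 0.15, 0, 0, -0.231, 0.2], [0.0285, -0.0841, 0.15, 0, 0, -0.231, 0.2], [0.0285, -0.0841, 0.17, 0, 0, -0.231, 0.2], [0.0285, -0.0841, 0.19, 0, 0, -0.231, 0.2], [0.0285, -0.0841, 0.199, 0, 0, -0.231, 0.2], [0.0285, -0.0841, 0.199, 0, 0, -0.231, 0.2], [0.0285, -0.0841, 0.199, 0, 0, -0.231, 0.2], [0.0285, -0.0841, 0.199, 0, 0, -0.231, -0.2], [0.0285, -0.0841, 0.199, 0, 0, -0.231, -0.2], [0.0285, -0.0841, 0.199, 0, 0, -0.231, -0.2], [0.0285, -0.0841, 0.199, 0, 0, -0.231, -0.2], [0.0285, -0.0841, 0.199, 0, 0, -0.231, -0.2], [0.0285, -0.0841, 0.199, 0, 0, -0.231, -0.2]],
])

```text
time_s: 18.9
position: [0.5647, -0.1613, -0.0143]
orientation: [180.0, -0.1, 3.5]
ft_force: [-1.6, -0.5, 6.9]
opening: 0.446
gripper_force: 40.0
```

```bash
python3 - <<'E'
from h import *
o=arm.get_obs(); print(o['position'],o['orientation'],o['opening'],o['gripper_force'])
p=o['position']; 
for z in (.06,):
    print(delta([p[0],p[1],z],[180,0,3.7])); print(delta([.5212+(p[0]-.5642),-.0659,z],[180,0,-10.4]))
E
```

```text
[ 0.56470871 -0.16129622 -0.01427429] [ 1.79960130e+02 -8.87592723e-02  3.52866717e+00] 0.4458943567277137 39.95837688446045
(array([ 0.0002,  0.0001, -0.099 ]), array([ 0.0007, -0.0015, -0.0029]))
(array([-0.0492, -0.1304, -0.0992]), array([ 0.0005, -0.0016,  0.2321]))
```

Emit:
send_rows([
  [[0, 0, -0.06, 0, 0, 0, -0.2], [0, 0, -0.119, 0, 0, 0, -0.2], [-0.0492, -0.06, -0.119, 0, 0, 0.12, -0.2], [-0.0492, -0.1304, -0.119, 0, 0, 0.232, -0.2], [-0.0492, -0.1304, -0.119, 0, 0, 0.232, -0.2], [-0.0492, -0.1304, -0.119, 0, 0, 0.232, -0.2], [-0.0492, -0.1304, -0.119, 0, 0, 0.232, -0.2], [-0.0492, -0.1304, -0.119, 0, 0, 0.232, -0.2], [-0.0492, -0.1304, -0.119, 0, 0, 0.232, -0.2], [-0.0492, -0.1304, -0.119, 0, 0, 0.232, -0.2], [-0.0492, -0.1304, -0.119, 0, 0, 0.232, -0.2], [-0.0492, -0.1304, -0.119, 0, 0, 0.232, -0.2]],
])

```text
time_s: 20.1
position: [0.5211, -0.0659, 0.0737]
orientation: [180.0, 0.0, -10.4]
ft_force: [0.2, 0.0, -0.4]
opening: 0.445
gripper_force: 40.3
```

Emit:
send_rows([
  [[0.0006, 0, 0.008, 0, 0, 0, -0.2], [0.0006, 0, 0.016, 0, 0, 0, -0.2], [0.0006, 0, 0.023, 0, 0, 0, -0.2], [0.0006, 0, 0.03, 0, 0, 0, -0.2], [0.0006, 0, 0.036, 0, 0, 0, -0.2], [0.0006, 0, 0.036, 0, 0, 0, -0.2]],
])

```text
time_s: 20.7
position: [0.521, -0.0656, 0.046]
orientation: [180.0, 0.1, -10.4]
ft_force: [0.2, 0.4, -0.9]
opening: 0.445
gripper_force: 40.3
```

Emit:
send_rows([
  [[0, 0, 0.01, 0, 0, 0, -0.2], [0, 0, 0.02, 0, 0, 0, -0.2], [0, 0, 0.028, 0, 0, 0, -0.2], [0, 0, 0.033, 0, 0, 0, -0.2], [0, 0, 0.033, 0, 0, 0, -0.2], [0, 0, 0.033, 0, 0, 0, 0.2], [0, 0, 0.033, 0, 0, 0, 0.2], [0, 0, 0.033, 0, 0, 0, 0.2], [0, 0, 0.033, 0, 0, 0, 0.2], [0, 0, -0.03, 0, 0, 0, 0.2], [0, 0, -0.08, 0, 0, 0, 0.2], [0, 0, -0.11, 0, 0, 0, 0.2], [-0.101, 0.188, -0.11, 0, 0, 0, 0.2], [-0.101, 0.188, -0.11, 0, 0, 0, 0.2], [-0.101, 0.188, -0.11, 0, 0, 0, 0.2], [-0.101, 0.188, -0.11, 0, 0, 0, 0.2], [-0.101, 0.188, -0.11, 0, 0, 0, 0.2], [-0.101, 0.188, -0.11, 0, 0, 0, 0.2], [-0.101, 0.188, -0.11, 0, 0, 0, 0.2], [-0.101, 0.188, -0.11, 0, 0, 0, 0.2]],
])

```text
time_s: 22.7
position: [0.4226, -0.1894, 0.1292]
orientation: [-180.0, -0.0, -10.2]
ft_force: [0.2, 0.3, -0.1]
opening: 0.602
gripper_force: 0.0
```

```bash
python3 - <<'E'
from h import *
im,d=arm.grab_frame("top"); S=spacers(im); print(S); stack(d); print(arm.get_obs()['position'],arm.get_obs()['ft_force'])
for s in S:
  if s[1]<-150: print(s,delta([s[0]/1000,s[1]/1000,-.0155],[180,0,s[2]]))
E
```

```text
[array([ 578.7, -365.4,  -10.9,   95.9,   39.6]), array([ 561.8, -256.5,   14.4,   94.1,   39.7]), array([523.6, -66. , -10.4,  98.4,  41.5])]
stack z 41.3 186
stack z 41.3 282
stack z 41.8 181
[ 0.42242448 -0.1895554   0.12915999] [-0.51043076  0.18479059 -0.06817384]
[ 578.7 -365.4  -10.9   95.9   39.6] (array([0.2467, 0.1938, 0.1928]), array([-0.0002,  0.0001,  0.0111]))
[ 561.8 -256.5   14.4   94.1   39.7] (array([0.1988, 0.0549, 0.1929]), array([-3.000e-04,  0.000e+00, -4.106e-01]))
```

Emit:
send_rows([
  [[0.1, 0.03, 0.0, 0, 0, -0.12, 0.2], [0.15, 0.0549, 0.05, 0, 0, -0.25, 0.2], [0.1988, 0.0549, 0.1, 0, 0, -0.38, 0.2], [0.1988, 0.0549, 0.14, 0, 0, -0.4106, 0.2], [0.1988, 0.0549, 0.14, 0, 0, -0.4106, 0.2], [0.1988, 0.0549, 0.14, 0, 0, -0.4106, 0.2], [0.1988, 0.0549, 0.17, 0, 0, -0.4106, 0.2], [0.1988, 0.0549, 0.186, 0, 0, -0.4106, 0.2], [0.1988, 0.0549, 0.1925, 0, 0, -0.4106, 0.2], [0.1988, 0.0549, 0.1925, 0, 0, -0.4106, 0.2], [0.1988, 0.0549, 0.1925, 0, 0, -0.4106, 0.2], [0.1988, 0.0549, 0.1925, 0, 0, -0.4106, -0.2], [0.1988, 0.0549, 0.1925, 0, 0, -0.4106, -0.2], [0.1988, 0.0549, 0.1925, 0, 0, -0.4106, -0.2], [0.1988, 0.0549, 0.1925, 0, 0, -0.4106, -0.2], [0.1988, 0.0549, 0.1925, 0, 0, -0.4106, -0.2], [0.1988, 0.0549, 0.1925, 0, 0, -0.4106, -0.2]],
])

```text
time_s: 24.45
position: [0.5617, -0.2584, -0.0134]
orientation: [179.9, -0.1, 14.3]
ft_force: [-1.6, -0.0, 5.8]
opening: 0.44
gripper_force: 39.4
```

```bash
python3 - <<'E'
from h import *
o=arm.get_obs(); print(o['position'],o['orientation'],o['opening'],o['gripper_force'])
p=o['position']; a=np.radians(14.4); t=np.array([np.cos(a),np.sin(a)])@(p[:2]-[.5618,-.2565]); b=np.radians(-10.4)
print(t); print(delta([.5210+t*np.cos(b),-.0659+t*np.sin(b),.075],[180,0,-10.4]))
E
```

```text
[ 0.56169065 -0.25842298 -0.01341837] [ 1.79934522e+02 -8.29875473e-02  1.42515355e+01] 0.4399073200450609 39.36896860599518
-0.0005841407281042825
(array([ 0.0101, -0.2623, -0.1182]), array([ 0.0008, -0.0016,  0.4109]))
```

Emit:
send_rows([
  [[0, 0, -0.06, 0, 0, 0, -0.2], [0, 0, -0.118, 0, 0, 0, -0.2], [0.003, -0.07, -0.118, 0, 0, 0.12, -0.2], [0.006, -0.14, -0.118, 0, 0, 0.25, -0.2], [0.0101, -0.2, -0.118, 0, 0, 0.35, -0.2], [0.0101, -0.2623, -0.118, 0, 0, 0.4109, -0.2], [0.0101, -0.2623, -0.118, 0, 0, 0.4109, -0.2], [0.0101, -0.2623, -0.118, 0, 0, 0.4109, -0.2], [0.0101, -0.2623, -0.118, 0, 0, 0.4109, -0.2], [0.0101, -0.2623, -0.118, 0, 0, 0.4109, -0.2], [0.0101, -0.2623, -0.118, 0, 0, 0.4109, -0.2], [0.0101, -0.2623, -0.118, 0, 0, 0.4109, -0.2], [0.0101, -0.2623, -0.118, 0, 0, 0.4109, -0.2], [0.0101, -0.2623, -0.118, 0, 0, 0.4109, -0.2]],
])

```text
time_s: 25.85
position: [0.5198, -0.0658, 0.0733]
orientation: [180.0, 0.0, -10.4]
ft_force: [0.2, 0.4, -0.2]
opening: 0.439
gripper_force: 40.1
```

Emit:
send_rows([
  [[0.0008, 0, 0.008, 0, 0, 0, -0.2], [0.0008, 0, 0.016, 0, 0, 0, -0.2], [0.0008, 0, 0.023, 0, 0, 0, -0.2], [0.0008, 0, 0.03, 0, 0, 0, -0.2], [0.0008, 0, 0.036, 0, 0, 0, -0.2], [0.0008, 0, 0.036, 0, 0, 0, -0.2]],
])

```text
time_s: 26.45
position: [0.5198, -0.0656, 0.0456]
orientation: [180.0, 0.1, -10.4]
ft_force: [-0.5, -0.1, -1.7]
opening: 0.443
gripper_force: 40.1
```

Emit:
send_rows([
  [[0.0006, 0, 0.008, 0, 0, 0, -0.2], [0.0006, 0, 0.016, 0, 0, 0, -0.2], [0.0006, 0, 0.023, 0, 0, 0, -0.2], [0.0006, 0, 0.0235, 0, 0, 0, -0.2], [0.0006, 0, 0.0235, 0, 0, 0, 0.2], [0.0006, 0, 0.0235, 0, 0, 0, 0.2], [0.0006, 0, 0.0235, 0, 0, 0, 0.2], [0.0006, 0, 0.0235, 0, 0, 0, 0.2], [0, 0, -0.03, 0, 0, 0, 0.2], [0, 0, -0.08, 0, 0, 0, 0.2], [0, 0, -0.11, 0, 0, 0, 0.2], [-0.101, 0.188, -0.11, 0, 0, 0, 0.2], [-0.101, 0.188, -0.11, 0, 0, 0, 0.2], [-0.101, 0.188, -0.11, 0, 0, 0, 0.2], [-0.101, 0.188, -0.11, 0, 0, 0, 0.2], [-0.101, 0.188, -0.11, 0, 0, 0, 0.2], [-0.101, 0.188, -0.11, 0, 0, 0, 0.2], [-0.101, 0.188, -0.11, 0, 0, 0, 0.2], [-0.101, 0.188, -0.11, 0, 0, 0, 0.2]],
])

```text
time_s: 28.35
position: [0.4214, -0.1894, 0.1288]
orientation: [-180.0, -0.0, -10.2]
ft_force: [0.0, -0.3, -0.2]
opening: 0.601
gripper_force: 0.0
```

```bash
python3 - <<'E'
from h import *
im,d=arm.grab_frame("top"); S=spacers(im); print(S); stack(d); print(arm.get_obs()['position'],arm.get_obs()['ft_force'])
for s in S:
  if s[1]<-150: print(s,delta([s[0]/1000,s[1]/1000,-.0145],[180,0,s[2]]))
E
```

```text
[array([ 578.6, -365.4,  -10.7,   95.9,   39.7]), array([524.2, -66.4, -10.3,  99.5,  41.9])]
stack z 47.4 189
stack z 47.6 279
stack z 47.6 182
[ 0.42117163 -0.18953944  0.12876577] [-0.42044746 -0.04909719 -0.26296521]
[ 578.6 -365.4  -10.7   95.9   39.7] (array([0.2483, 0.1934, 0.1909]), array([-0.0002,  0.0001,  0.0074]))
```

Emit:
send_rows([
  [[0.07, 0.055, 0.0, 0, 0, 0, 0.2], [0.13, 0.1, 0.0, 0, 0, 0, 0.2], [0.2, 0.15, 0.05, 0, 0, 0, 0.2], [0.2483, 0.1915, 0.1, 0, 0, 0.007, 0.2], [0.2483, 0.1915, 0.14, 0, 0, 0.007, 0.2], [0.2483, 0.1915, 0.14, 0, 0, 0.007, 0.2], [0.2483, 0.1915, 0.14, 0, 0, 0.007, 0.2], [0.2483, 0.1915, 0.17, 0, 0, 0.007, 0.2], [0.2483, 0.1915, 0.186, 0, 0, 0.007, 0.2], [0.2483, 0.1915, 0.1905, 0, 0, 0.007, 0.2], [0.2483, 0.1915, 0.1905, 0, 0, 0.007, 0.2], [0.2483, 0.1915, 0.1905, 0, 0, 0.007, -0.2], [0.2483, 0.1915, 0.1905, 0, 0, 0.007, -0.2], [0.2483, 0.1915, 0.1905, 0, 0, 0.007, -0.2], [0.2483, 0.1915, 0.1905, 0, 0, 0.007, -0.2], [0.2483, 0.1915, 0.1905, 0, 0, 0.007, -0.2], [0.2483, 0.1915, 0.1905, 0, 0, 0.007, -0.2]],
])

```text
time_s: 30.1
position: [0.5785, -0.3657, -0.0123]
orientation: [180.0, -0.1, -10.8]
ft_force: [-0.9, 1.5, 6.4]
opening: 0.422
gripper_force: 40.5
```

```bash
python3 - <<'E'
from h import *
o=arm.get_obs(); print(o['position'],o['orientation'],o['opening'],o['gripper_force'])
p=o['position']; a=np.radians(-10.7); t=np.array([np.cos(a),np.sin(a)])@(p[:2]-[.5786,-.3654]); b=np.radians(-10.4)
print(t); print(delta([.5208+t*np.cos(b),-.0659+t*np.sin(b),.075],[180,0,-10.4]))
E
```

```text
[ 0.57846363 -0.36567006 -0.01232024] [ 1.79989829e+02 -9.72425129e-02 -1.08083080e+01] 0.42228323019048125 40.466206669807434
-8.385842017470317e-05
(array([-0.1504, -0.3782, -0.1167]), array([ 0.0002, -0.0016, -0.0068]))
```

Emit:
send_rows([
  [[0, 0, -0.06, 0, 0, 0, -0.2], [0, 0, -0.117, 0, 0, 0, -0.2], [-0.03, -0.07, -0.117, 0, 0, 0, -0.2], [-0.06, -0.14, -0.117, 0, 0, 0, -0.2], [-0.09, -0.2, -0.117, 0, 0, 0, -0.2], [-0.12, -0.27, -0.117, 0, 0, 0, -0.2], [-0.1504, -0.34, -0.117, 0, 0, -0.007, -0.2], [-0.1504, -0.3782, -0.117, 0, 0, -0.007, -0.2], [-0.1504, -0.3782, -0.117, 0, 0, -0.007, -0.2], [-0.1504, -0.3782, -0.117, 0, 0, -0.007, -0.2], [-0.1504, -0.3782, -0.117, 0, 0, -0.007, -0.2], [-0.1504, -0.3782, -0.117, 0, 0, -0.007, -0.2], [-0.1504, -0.3782, -0.117, 0, 0, -0.007, -0.2], [-0.1504, -0.3782, -0.117, 0, 0, -0.007, -0.2]],
])

```text
time_s: 31.5
position: [0.5201, -0.067, 0.0737]
orientation: [180.0, 0.0, -10.5]
ft_force: [0.2, 0.5, -0.4]
opening: 0.422
gripper_force: 40.0
```

Emit:
send_rows([
  [[0.0005, -0.0015, 0, 0, 0, 0, -0.2], [0.0005, -0.0015, 0.008, 0, 0, 0, -0.2], [0.0005, -0.0015, 0.016, 0, 0, 0, -0.2], [0.0005, -0.0015, 0.023, 0, 0, 0, -0.2], [0.0005, -0.0015, 0.03, 0, 0, 0, -0.2], [0.0005, -0.0015, 0.036, 0, 0, 0, -0.2], [0.0005, -0.0015, 0.036, 0, 0, 0, -0.2]],
])

```text
time_s: 32.2
position: [0.5202, -0.065, 0.046]
orientation: [180.0, 0.1, -10.4]
ft_force: [-0.0, -2.3, 0.4]
opening: 0.421
gripper_force: 40.0
```

Emit:
send_rows([
  [[0, 0.0008, 0.008, 0, 0, 0, -0.2], [0, 0.0008, 0.014, 0, 0, 0, -0.2], [0, 0.0008, 0.014, 0, 0, 0, -0.2], [0, 0.0008, 0.014, 0, 0, 0, 0.2], [0, 0.0008, 0.014, 0, 0, 0, 0.2], [0, 0.0008, 0.014, 0, 0, 0, 0.2], [0, 0.0008, 0.014, 0, 0, 0, 0.2], [0, 0, -0.03, 0, 0, 0, 0.2], [0, 0, -0.08, 0, 0, 0, 0.2], [0, 0, -0.11, 0, 0, 0, 0.2], [-0.101, 0.188, -0.12, 0, 0, 0, 1], [-0.101, 0.188, -0.14, 0, 0, 0, 1], [-0.101, 0.188, -0.14, 0, 0, 0, 1], [-0.101, 0.188, -0.14, 0, 0, 0, 1], [-0.101, 0.188, -0.14, 0, 0, 0, 1], [-0.101, 0.188, -0.14, 0, 0, 0, 1], [-0.101, 0.188, -0.14, 0, 0, 0, 1], [-0.101, 0.188, -0.14, 0, 0, 0, 1]],
])

```text
time_s: 34.0
position: [0.4215, -0.1883, 0.1514]
orientation: [-180.0, 0.0, -10.2]
ft_force: [-0.2, -0.2, -0.6]
opening: 1.0
gripper_force: 0.0
```

```bash
python3 - <<'E'
from h import *
im,d=arm.grab_frame("top"); S=spacers(im); print(S); stack(d); o=arm.get_obs(); print(o['position'],o['orientation'],o['joint_pos'])
np.savez("pics/cam.npz",im=im,d=d)
P=cloud("top",d,d>0); P=P[(abs(P[:,0]-.44)<.08)&(abs(P[:,1]+.39)<.075)]
Q=P[(P[:,2]>.055)&(P[:,2]<.1)]; print("barrel",rect(Q,.08,.03), "topz",np.percentile(Q[:,2],98))
c=Q[:,:2].mean(0); w,V=np.linalg.eigh(np.cov((Q[:,:2]-c).T)); print(c,np.degrees(np.arctan2(V[1,1],V[0,1])))
T=Q[Q[:,2]>.088]; print("ridge",T[:,1].mean(),T[:,0].min(),T[:,0].max(),np.polyfit(T[:,0],T[:,1],1))
F=P[(P[:,2]>.002)&(P[:,2]<.012)&(P[:,1]>-.368)]; print("foot",len(F),np.percentile(F,[2,50,98],axis=0))
F2=F[(F[:,1]>-.365)]; print(rect(F2,.006,.004))
a=cv2.resize(im[280:360,465:535,::-1],(525,600),interpolation=cv2.INTER_CUBIC); cv2.imwrite("pics/cam.png",a)
E
```

```text
[array([524.9, -66.4, -10.6, 101.3,  42. ])]
stack z 53.7 192
stack z 53.7 286
stack z 53.2 187
[ 0.42133947 -0.18852858  0.15139802] [-1.79988093e+02  4.02523466e-02 -1.02541140e+01] [ 11.01530313  13.49897686  10.16371463 121.29812324  -3.31689261
  45.49697288 -77.02225301]
barrel (array([ 438.4, -391.9,   89. ,  100.9,   46. ,    2.1]), 1220) topz 0.09572492069967431
[ 0.43827822 -0.38771754] -178.27756931497936
ridge -0.3917821176753594 0.3904686879265395 0.4878739599367812 [ 0.04394695 -0.41112015]
foot 152 [[ 0.47695986 -0.36758931  0.00208243]
 [ 0.50010325 -0.34440978  0.00331466]
 [ 0.51923936 -0.31701035  0.00760004]]
(array([ 440. , -339.2,    3.3,  159.1,   49.7,   -0.7]), 142)
```

View pics/cam.png

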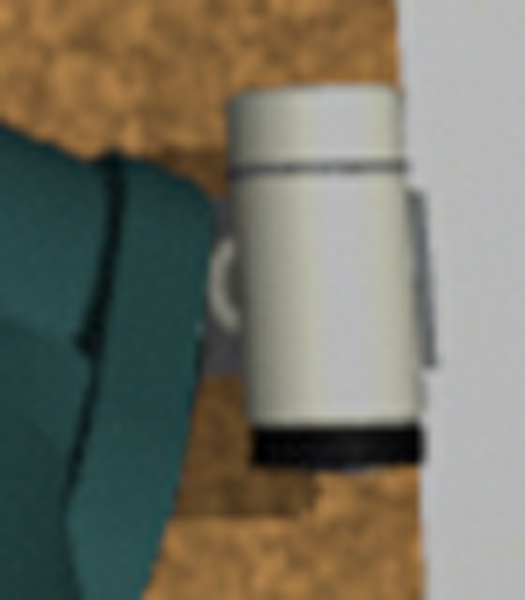

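Emit:
send_rows([
  [[-0.005, -0.06, 0, 0, 0, -0.14, 0.6], [-0.01, -0.12, 0, 0, 0, -0.28, 0.6], [-0.015, -0.18, 0, 0, 0, -0.42, 0.6], [-0.02, -0.24, 0, 0, 0, -0.56, 0.6], [-0.025, -0.3, 0, 0, 0, -0.7, 0.6], [-0.035, -0.36, 0, 0, 0, -0.84, 0.6], [-0.045, -0.42, 0, 0, 0, -0.98, 0.6], [-0.051, -0.48, 0, 0, 0, -0.98, 0.6], [-0.051, -0.4853, 0, 0, 0, -0.98, 0.6], [-0.051, -0.4853, 0, 0, 0, -0.98, 0.6], [-0.051, -0.4853, 0, 0, 0, -0.98, 0.6]],
])

```text
time_s: 35.15
position: [0.4485, 0.1742, 0.1513]
orientation: [-180.0, 0.1, 48.4]
ft_force: [-0.4, -0.4, 0.2]
opening: 0.801
gripper_force: 0.0
```

```bash
python3 - <<'E'
from h import *
o=arm.get_obs(); print(o['position'],o['orientation'],o['joint_pos'])
print(delta([.4481,.1766,.08],[180,0,107.5]))
z=np.load("pics/cam.npz"); im,d=z["im"],z["d"]
# target and easel from that frame
P=cloud("top",d,d>0)
h,s,v=cv2.split(cv2.cvtColor(im,cv2.COLOR_RGB2HSV)); m=((h>22)&(h<38)&(s>110)).astype(np.uint8)
for b in blobs(m>0,100):
    hull=cv2.convexHull(np.argwhere(b)[:,::-1].astype(np.int32)); f=np.zeros_like(m); cv2.fillConvexPoly(f,hull,1); print("tgt",pca("top",f>0,.008),b.sum())
A=P[(abs(P[:,0]-.505)<.05)&(P[:,1]>.27)&(P[:,1]<.42)&(P[:,2]>.04)&(P[:,2]<.12)]
n0=np.array([0,-.5,.866]); r=A@n0; Q=A[abs(r-np.median(r))<.008]
for _ in range(3):
    c=Q.mean(0); V=np.linalg.svd(Q-c,full_matrices=False)[2]; n=V[2]*np.sign(V[2,2]); Q=A[abs((A-c)@n)<.004]
c=Q.mean(0); print("easel n",n,"c",c,"tilt",np.degrees(np.arccos(n[2])),"dir",np.degrees(np.arctan2(-n[1],-n[0])))
e2=np.array([-n[0],-n[1],0]); e2/=np.linalg.norm(e2); xs=e2*n[2]+np.array([0,0,np.hypot(n[0],n[1])]); ys=np.cross(n,xs)
UV=np.c_[(Q-c)@xs,(Q-c)@ys]*1000; print(cv2.minAreaRect(UV.astype(np.float32)),UV.min(0),UV.max(0))
b=[b for b in blobs(color(im,"orange"),40)][-1]; L=cloud("top",d,b); print("ledge",len(L),np.round(np.percentile(L*1000,[5,50,95],axis=0)))
print("ledge in uv",np.round(np.percentile(np.c_[(L-c)@xs,(L-c)@ys,(L-c)@n]*1000,[5,50,95],axis=0),1))
np.savez("easel.npz",c=c,n=n,xs=xs,ys=ys)
E
```

```text
[0.44847932 0.17423305 0.15132622] [-1.79996279e+02  8.69288390e-02  4.83704110e+01] [-15.15999773  16.21492225 -11.64348718 117.60976743   4.48420334
  46.66175191 -71.06733705]
(array([ 0.0022, -0.0025,  0.0951]), array([-8.000e-04,  1.300e-03, -9.855e-01]))
tgt [447.  176.  -73.1 120.6  60.9] 349
easel n [-0.01553434 -0.49484599  0.86884183] c [0.50561283 0.34807039 0.07526709] tilt 29.675669469839168 dir 88.20194537324389
((-1.5229339599609375, -0.1872539520263672), (44.13397216796875, 118.05951690673828), 89.11070251464844) [-60.82900845 -23.0285526 ] [57.50395178 22.50212587]
ledge 66 [[483. 286.  49.]
 [502. 289.  52.]
 [519. 292.  56.]]
ledge in uv [[-65.7 -15.1   6.6]
 [-62.7   2.3   9.3]
 [-59.5  21.   12.7]]
```

Emit:
send_rows([
  [[0.0012, -0.0029, 0.02, 0, 0, -0.14, 0.6], [0.0012, -0.0029, 0.04, 0, 0, -0.28, 0.6], [0.0012, -0.0029, 0.06, 0, 0, -0.42, 0.6], [0.0012, -0.0029, 0.08, 0, 0, -0.56, 0.6], [0.0012, -0.0029, 0.1, 0, 0, -0.7, 0.6], [0.0012, -0.0029, 0.12, 0, 0, -0.84, 0.6], [0.0012, -0.0029, 0.14, 0, 0, -0.98, 0.6], [0.0012, -0.0029, 0.16, 0, 0, -0.98, 0.6], [0.0012, -0.0029, 0.17, 0, 0, -0.98, 0.6], [0.0012, -0.0029, 0.17, 0, 0, -0.98, 0.6], [0.0012, -0.0029, 0.19, 0, 0, -0.98, 0.6], [0.0012, -0.0029, 0.205, 0, 0, -0.98, 0.6], [0.0012, -0.0029, 0.218, 0, 0, -0.98, 0.6], [0.0012, -0.0029, 0.2225, 0, 0, -0.98, 0.6], [0.0012, -0.0029, 0.2225, 0, 0, -0.98, 0.6]],
])

```text
time_s: 36.65
position: [0.4474, 0.1772, -0.0155]
orientation: [-179.9, 0.0, 107.2]
ft_force: [1.1, 0.1, 0.2]
opening: 0.801
gripper_force: 0.0
```

Emit:
send_rows([
  [[0, 0, 0.002, 0, 0, 0, 0.2], [0, 0, 0.002, 0, 0, 0, 0.2], [0, 0, 0.002, 0, 0, 0, 0.2], [0, 0, 0.002, 0, 0, 0, 0.2], [0, 0, 0.002, 0, 0, 0, 0.2], [0, 0, 0.002, 0, 0, 0, 0.2]],
])

```text
time_s: 37.25
position: [0.448, 0.1775, -0.0155]
orientation: [180.0, 0.0, 107.2]
ft_force: [-2.8, -1.5, 8.3]
opening: 0.673
gripper_force: 40.9
```

```bash
python3 - <<'E'
from h import *
o=arm.get_obs(); print(o['position'],o['orientation'],o['opening'],o['gripper_force'],o['ft_force'])
z=np.load("easel.npz"); c,n,xs,ys=[z[k] for k in("c","n","xs","ys")]
print("face point for target centre", c+.0012*xs, xs, ys)
E
```

```text
[ 0.44801831  0.17751118 -0.01546894] [1.79951265e+02 2.18922497e-02 1.07214254e+02] 0.6728123687203836 40.864423513412476 [-2.77080515 -1.48094127  8.29749369]
face point for target centre [0.50564554 0.34911249 0.07586119] [0.0272615  0.86841404 0.49508976] [-0.99950763  0.03137682  0.        ]
```

```bash
cat >> h.py <<'E'
def easel_pose(up,off,dv=0,k=.0155,dl=.0009):
    z=np.load("easel.npz"); c=z["c"]; a=np.radians(87.3); t=np.radians(30)
    xs=np.array([np.cos(a)*np.cos(t),np.sin(a)*np.cos(t),np.sin(t)]); n=np.array([-np.cos(a)*np.sin(t),-np.sin(a)*np.sin(t),np.cos(t)]); ys=np.cross(n,xs)
    return c+(.0012+up+dl)*xs+(off-k)*n+dv*ys, xs, ys, n
E
python3 - <<'E'
from h import *
p=easel_pose(.02,.05)[0]; print(p, delta(p,[180,-30,87.3])); print(delta([.448,.1775,.12],[180,0,107.2]))
E
```

```text
[0.50570182 0.34995745 0.11619496] (array([ 0.1968,  0.1417, -0.1755]), array([-0.086 ,  0.4951,  0.3245]))
(array([-1.000e-04,  1.000e-04, -1.806e-01]), array([0.0008, 0.0004, 0.0002]))
```

Emit:
send_rows([
  [[0, 0, -0.06, 0, 0, 0, 0.2], [0, 0, -0.12, 0, 0, 0, 0.2], [0, 0, -0.18, 0, 0, 0, 0.2], [0.03, 0.02, -0.22, -0.01, 0.07, 0.05, 0.2], [0.07, 0.05, -0.24, -0.03, 0.17, 0.11, 0.2], [0.11, 0.08, -0.24, -0.045, 0.26, 0.17, 0.2], [0.15, 0.11, -0.24, -0.06, 0.35, 0.23, 0.2], [0.18, 0.13, -0.24, -0.075, 0.44, 0.29, 0.2], [0.1968, 0.1417, -0.22, -0.086, 0.4951, 0.3245, 0.2], [0.1968, 0.1417, -0.19, -0.086, 0.4951, 0.3245, 0.2], [0.1968, 0.1417, -0.1755, -0.086, 0.4951, 0.3245, 0.2], [0.1968, 0.1417, -0.1755, -0.086, 0.4951, 0.3245, 0.2], [0.1968, 0.1417, -0.1755, -0.086, 0.4951, 0.3245, 0.2], [0.1968, 0.1417, -0.1755, -0.086, 0.4951, 0.3245, 0.2], [0.1968, 0.1417, -0.1755, -0.086, 0.4951, 0.3245, 0.2], [0.1968, 0.1417, -0.1755, -0.086, 0.4951, 0.3245, 0.2]],
])

```text
time_s: 38.85
position: [0.506, 0.3499, 0.1158]
orientation: [180.0, -30.0, 87.3]
ft_force: [-0.2, 0.9, -0.9]
opening: 0.677
gripper_force: 43.1
```

```bash
python3 - <<'E'
from h import *
o=arm.get_obs(); print(o['position'],o['orientation'],o['ft_force'])
im,d=arm.grab_frame("side"); i2,d2=arm.grab_frame("top")
a=cv2.resize(im[310:450,110:290,::-1],(514,400)); b=cv2.resize(i2[220:340,80:200,::-1],(280,280)); b=cv2.copyMakeBorder(b,0,120,0,0,cv2.BORDER_CONSTANT)
cv2.imwrite("pics/e1.png",cv2.hconcat([a,b])); np.savez("pics/e1.npz",im=im,d=d,i2=i2,d2=d2)
E
```

```text
[0.50601632 0.34988219 0.11581521] [179.96929084 -30.00902512  87.30968334] [-0.23160096  0.90566636 -0.94636852]
```

View pics/e1.png

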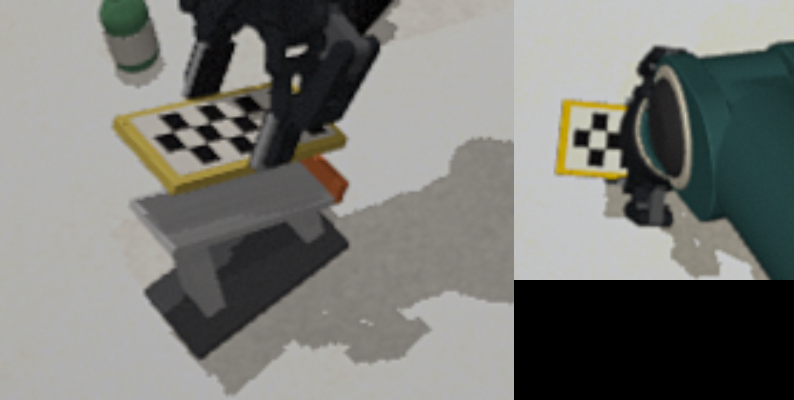

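```bash
python3 - <<'E'
from h import *
z=np.load("pics/e1.npz"); p,xs,ys,n=easel_pose(.02,.05); c=np.load("easel.npz")["c"]
for cam,im,d in(("side",z["im"],z["d"]),("top",z["i2"],z["d2"])):
    P=cloud(cam,d,d>0); Cc=im[d>0].astype(float); W=np.c_[(P-c)@xs,(P-c)@ys,(P-c)@n]*1000
    col=(Cc.max(1)>90)
    near=(abs(W[:,0])<130)&(abs(W[:,1])<50)
    hist,e=np.histogram(W[near&col&(W[:,2]>20),2],bins=np.arange(20,100,2)); print(cam,dict((int(a),int(b)) for a,b in zip(e,hist) if b>40))
    k=near&(abs(W[:,2]-58)<7)&col; Q=W[k]
    if len(Q)>100:
        print("n",len(Q),"w",np.median(Q[:,2]),"tilt fit",np.degrees(np.linalg.lstsq(np.c_[Q[:,:2],np.ones(len(Q))],Q[:,2],rcond=None)[0][:2]),"u",np.percentile(Q[:,0],[.5,99.5]),"v",np.percentile(Q[:,1],[.5,99.5]), cv2.minAreaRect(Q[:,:2].astype(np.float32)))
    k=near&(abs(W[:,2])<4)&col; Q=W[k]
    if len(Q)>50: print("face w",np.median(Q[:,2]),"u",np.percentile(Q[:,0],[1,99]),"v",np.percentile(Q[:,1],[1,99]))
E
```

```text
side {52: 65, 54: 57, 56: 310, 58: 586}
n 1084 w 58.23379658696717 tilt fit [-0.61255644 -1.26367164] u [-39.30885183  80.95147891] v [-34.32239083  30.50139472] ((20.352413177490234, -4.149250030517578), (74.90121459960938, 122.1146469116211), 89.37834167480469)
face w 0.4576783844535949 u [-61.93852788  56.25244792] v [-22.54399213  20.32669171]
top {54: 102, 56: 237, 58: 222, 60: 97}
n 714 w 57.934769855866016 tilt fit [-1.08940718 -0.0299753 ] u [29.96406042 81.064181  ] v [-29.7276125  32.727614 ] ((55.25091552734375, 1.5093421936035156), (53.864341735839844, 79.3163070678711), 2.3453853130340576)
```

Emit:
send_rows([
  [[-0.0187, 0, 0.02, 0, 0, 0, 0.2], [-0.0187, 0, 0.04, 0, 0, 0, 0.2], [-0.0187, 0, 0.055, 0, 0, 0, 0.2], [-0.0187, 0, 0.064, 0, 0, 0, 0.2], [-0.0187, 0, 0.064, 0, 0, 0, 0.2], [-0.0187, 0, 0.064, 0, 0, 0, 0.2]],
])

```text
time_s: 39.55
position: [0.506, 0.3623, 0.0665]
orientation: [-179.9, -30.0, 87.3]
ft_force: [-0.3, 0.4, -0.6]
opening: 0.678
gripper_force: 47.6
```

Emit:
send_rows([
  [[-0.002, 0, 0.0008, 0, 0, 0, 0.2], [-0.004, 0, 0.0016, 0, 0, 0, 0.2], [-0.006, 0, 0.0016, 0, 0, 0, 0.2], [-0.0075, 0, 0.0016, 0, 0, 0, 0.2], [-0.0075, 0, 0.0016, 0, 0, 0, 0.2]],
])

```text
time_s: 40.05
position: [0.506, 0.3576, 0.0629]
orientation: [-180.0, -30.0, 87.3]
ft_force: [-0.2, 0.9, -0.7]
opening: 0.68
gripper_force: 47.6
```

Emit:
send_rows([
  [[-0.001, 0, 0.0006, 0, 0, 0, 0.2], [-0.002, 0, 0.0012, 0, 0, 0, 0.2], [-0.003, 0, 0.0012, 0, 0, 0, 0.2], [-0.003, 0, 0.0012, 0, 0, 0, 0.2]],
])

```text
time_s: 40.45
position: [0.5061, 0.3577, 0.0626]
orientation: [180.0, -30.1, 87.4]
ft_force: [-0.2, 2.1, 8.2]
opening: 0.674
gripper_force: 48.8
```

Emit:
send_rows([
  [[-0.002, 0, 0.001, 0, 0, 0, 0.7], [-0.002, 0, 0.001, 0, 0, 0, 0.7], [-0.002, 0, 0.001, 0, 0, 0, 0.7], [-0.002, 0, 0.001, 0, 0, 0, 0.7], [0, 0, -0.05, 0, 0, 0, 0.7], [0, 0, -0.11, 0, 0, 0, 0.7], [0, 0, -0.17, 0, 0, 0, 0.7], [0, 0, -0.17, 0, 0, 0, 0.7], [0, 0, -0.17, 0, 0, 0, 0.7], [0, 0, -0.17, 0, 0, 0, 0.7]],
])

```text
time_s: 41.45
position: [0.5021, 0.2922, 0.1702]
orientation: [-179.8, -30.0, 87.2]
ft_force: [-0.9, 0.4, -0.4]
opening: 0.848
gripper_force: 0.0
```

```bash
python3 - <<'E'
from h import *
im,d=arm.grab_frame("side"); i2,d2=arm.grab_frame("top"); o=arm.get_obs(); print(o['position'],o['orientation'],o['joint_pos'])
p,xs,ys,n=easel_pose(0,0); c=np.load("easel.npz")["c"]
for cam,im,d in(("side",im,d),("top",i2,d2)):
    P=cloud(cam,d,d>0); Cc=im[d>0].astype(float); W=np.c_[(P-c)@xs,(P-c)@ys,(P-c)@n]*1000
    k=(abs(W[:,0])<100)&(abs(W[:,1])<50)&(abs(W[:,2]-8)<4); Q=W[k]
    ye=(Cc[k][:,0]>120)&(Cc[k][:,2]<90)&(Cc[k][:,1]>100); Y=Q[ye]
    print(cam,len(Q),np.median(Q[:,2]),cv2.minAreaRect(Q[:,:2].astype(np.float32)),"yellow",len(Y),np.percentile(Y,[1,99],axis=0) if len(Y) else 0)
    print(np.degrees(np.linalg.lstsq(np.c_[Q[:,:2],np.ones(len(Q))],Q[:,2],rcond=None)[0][:2]))
a=cv2.resize(im[220:340,80:200,::-1],(400,400)); b=cv2.resize(arm.grab_frame("side")[0][340:440,130:250,::-1],(400,333)); b=cv2.copyMakeBorder(b,0,67,0,0,cv2.BORDER_CONSTANT)
cv2.imwrite("pics/e2.png",cv2.hconcat([a,b]))
E
```

```text
[0.50180172 0.29263086 0.16989258] [-179.77002872  -29.99317935   87.25256357] [ 14.65482842  26.54254633 -40.4647239  113.35290946 -18.61584126
  34.86998642  -9.22097211]
side 1923 8.8746229645163 ((-3.9082794189453125, -0.8089561462402344), (62.96516799926758, 132.7423858642578), 89.8762435913086) yellow 412 [[-62.89549272 -29.70356119   4.22056764]
 [ 60.92543918  29.18233218  10.43673606]]
[-0.3481938  -0.81965763]
top 1245 8.379175500827646 ((15.973861694335938, 0.7249946594238281), (60.05057907104492, 91.17453002929688), 89.73503112792969) yellow 215 [[-22.9245507  -27.82619713   4.22773879]
 [ 60.85180062  30.598708    11.84961842]]
[-0.05765555 -0.01936429]
```

View pics/e2.png

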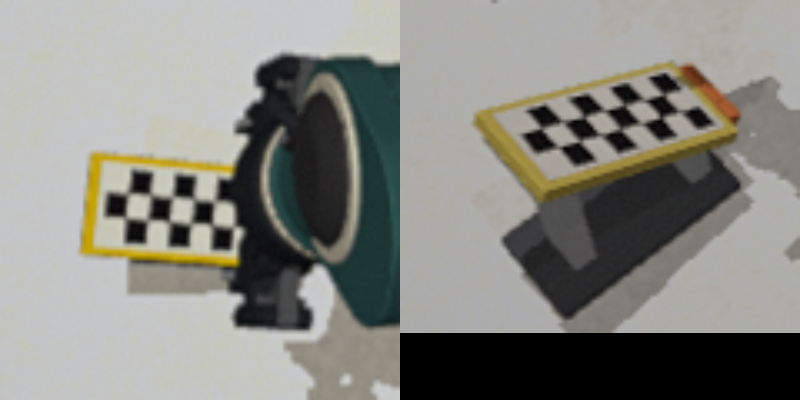

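```bash
python3 - <<'E'
from h import *
print(delta([.46,.03,.22],[180,0,128]))
E
```

```text
(array([-0.272 , -0.0399, -0.2339]), array([ 0.1742, -0.4798, -0.6621]))
```

Emit:
send_rows([
  [[-0.02, 0, -0.06, 0, 0, 0, 0.7], [-0.05, 0, -0.12, 0.025, -0.07, -0.09, 0.7], [-0.09, -0.01, -0.16, 0.05, -0.14, -0.18, 0.7], [-0.13, -0.02, -0.2, 0.075, -0.21, -0.28, 0.7], [-0.17, -0.025, -0.22, 0.1, -0.28, -0.38, 0.7], [-0.21, -0.03, -0.2339, 0.13, -0.36, -0.49, 0.7], [-0.25, -0.04, -0.2339, 0.155, -0.42, -0.58, 0.7], [-0.272, -0.04, -0.2339, 0.1742, -0.4798, -0.6621, 0.7], [-0.272, -0.04, -0.2339, 0.1742, -0.4798, -0.6621, 1], [-0.272, -0.04, -0.2339, 0.1742, -0.4798, -0.6621, 1], [-0.272, -0.04, -0.2339, 0.1742, -0.4798, -0.6621, 1], [-0.272, -0.04, -0.2339, 0.1742, -0.4798, -0.6621, 1], [-0.272, -0.04, -0.2339, 0.1742, -0.4798, -0.6621, 1]],
])

```text
time_s: 42.9
position: [0.4608, 0.0297, 0.2212]
orientation: [179.9, 0.1, 127.9]
ft_force: [-0.3, -1.1, 0.1]
opening: 0.998
gripper_force: 0.0
```

```bash
python3 - <<'E'
from h import *
o=arm.get_obs(); print(o['position'],o['orientation'],o['joint_pos'])
print(delta([.4388,-.3919,.15],[180,0,182.3]))
im,d=arm.grab_frame("top"); P=cloud("top",d,d>0); P=P[(abs(P[:,0]-.44)<.08)&(abs(P[:,1]+.39)<.075)]
T=P[(P[:,2]>.088)&(P[:,2]<.1)]; a=np.polyfit(T[:,0],T[:,1],1); print("ridge",len(T),a[0]*57.3,np.polyval(a,.4388),T[:,0].min(),T[:,0].max())
Q=P[(P[:,2]>.055)&(P[:,2]<.1)]; print(rect(Q,.08,.03)); stack(d)
h,s,v=cv2.split(cv2.cvtColor(im,cv2.COLOR_RGB2HSV))
F=P[(P[:,2]>.003)&(P[:,2]<.012)&(P[:,1]>-.368)]; print("foot near part",len(F),np.percentile(F,[2,98],axis=0))
cv2.imwrite("pics/t3.png",im[:,:,::-1])
E
```

```text
[0.46083954 0.02965881 0.22121341] [1.79866567e+02 6.66443445e-02 1.27887533e+02] [ 27.31847389  11.97980287 -39.01893169 114.933126     9.08010941
  55.89127287  21.70129453]
(array([-0.4254, -0.3686,  0.0946]), array([ 0.0015,  0.0021, -0.9069]))
ridge 692 1.3372031575236019 -0.39154083906043935 0.3904722884197655 0.4879912791953226
(array([ 438.4, -391.7,   89. ,  100.5,   45.8,    1.1]), 1216)
stack z 53.2 190
stack z 53.5 286
stack z 53.1 187
foot near part 564 [[ 0.36442613 -0.36718926  0.00306772]
 [ 0.51492864 -0.31728445  0.01032042]]
```

Emit:
send_rows([
  [[-0.05, -0.04, 0, 0, 0, -0.1, 1], [-0.1, -0.085, 0, 0, 0, -0.2, 1], [-0.15, -0.13, 0, 0, 0, -0.3, 1], [-0.2, -0.17, 0, 0, 0, -0.4, 1], [-0.25, -0.215, 0, 0, 0, -0.5, 1], [-0.3, -0.26, 0, 0, 0, -0.6, 1], [-0.35, -0.3, 0, 0, 0, -0.7, 1], [-0.4, -0.345, 0.03, 0, 0, -0.8, 1], [-0.4254, -0.3686, 0.06, 0, 0, -0.894, 1], [-0.4254, -0.3686, 0.0946, 0, 0, -0.894, 1], [-0.4254, -0.3686, 0.0946, 0, 0, -0.894, 1], [-0.4254, -0.3686, 0.0946, 0, 0, -0.894, 1], [-0.4254, -0.3686, 0.0946, 0, 0, -0.894, 1], [-0.4254, -0.3686, 0.0946, 0, 0, -0.894, 1], [-0.4254, -0.3686, 0.0946, 0, 0, -0.894, 1], [-0.4254, -0.3686, 0.0946, 0, 0, -0.894, 1]],
])

```text
time_s: 44.55
position: [0.439, -0.3921, 0.1509]
orientation: [-179.9, 0.2, -178.4]
ft_force: [-0.7, 0.7, -0.9]
opening: 1.001
gripper_force: 0.0
```

Emit:
send_rows([
  [[0, 0, 0.05, 0, 0, 0, 1], [0, 0, 0.1, 0, 0, 0, 1], [0, 0, 0.14, 0, 0, 0, 1], [0, 0, 0.153, 0, 0, 0, 1], [0, 0, 0.153, 0, 0, 0, 1], [0, 0, 0.153, 0, 0, 0, 1]],
])

```text
time_s: 45.15
position: [0.44, -0.3926, 0.0367]
orientation: [-179.9, 0.2, -178.4]
ft_force: [0.1, -0.1, -0.3]
opening: 1.004
gripper_force: 0.0
```

Emit:
send_rows([
  [[0, 0, 0, 0, 0, 0, 0.4], [0, 0, 0, 0, 0, 0, 0.3], [0, 0, 0, 0, 0, 0, 0.2], [0, 0, 0, 0, 0, 0, 0.1], [0, 0, 0, 0, 0, 0, 0], [0, 0, 0, 0, 0, 0, -0.3], [0, 0, 0, 0, 0, 0, -0.3], [0, 0, 0, 0, 0, 0, -0.3], [0, 0, 0, 0, 0, 0, -0.3], [0, 0, 0, 0, 0, 0, -0.3]],
], newtons=60)

```text
time_s: 46.15
position: [0.4392, -0.3931, 0.0365]
orientation: [-179.9, 0.2, -178.5]
ft_force: [-0.9, -0.1, 6.1]
opening: 0.515
gripper_force: 60.7
```

```bash
python3 - <<'E'
from h import *
o=arm.get_obs(); print(o['position'],o['orientation'],o['joint_pos'],o['ft_force'])
im,d=arm.grab_frame("side"); cv2.imwrite("pics/c2.png",cv2.resize(im[150:270,400:540,::-1],(700,600)))
E
```

```text
[ 0.43921206 -0.39308766  0.03645287] [-1.79889586e+02  1.72228751e-01 -1.78465181e+02] [ 58.84333561  37.77508703 -26.78345755 105.80431975  24.35727825
  41.94553504 110.07547883] [-0.92653425 -0.07870552  6.05861562]
```

View pics/c2.png

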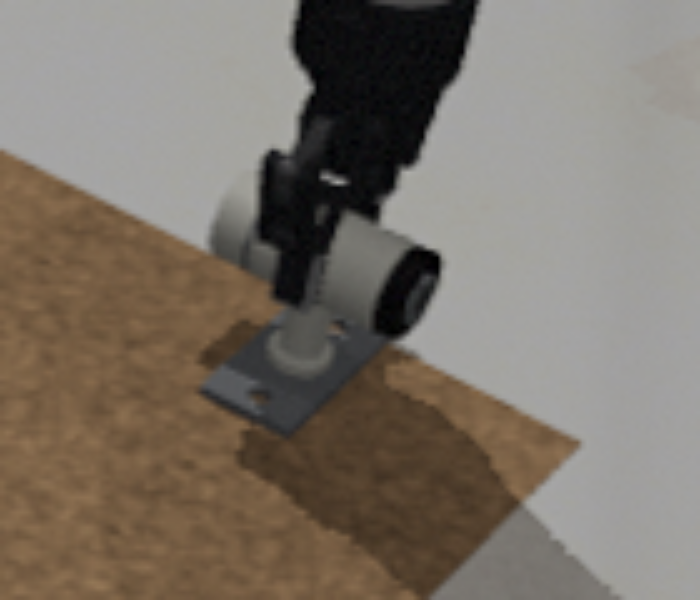

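Emit:
send_rows([
  [[0, 0, -0.03, 0, 0, 0, -0.3], [0, 0, -0.08, 0, 0, 0, -0.3], [0, 0, -0.13, 0, 0, 0, -0.3], [-0.01, 0.02, -0.15, 0, 0, 0.05, -0.3], [-0.02, 0.06, -0.15, 0, 0, 0.14, -0.3], [-0.03, 0.1, -0.15, 0, 0, 0.23, -0.3], [-0.045, 0.15, -0.15, 0, 0, 0.33, -0.3], [-0.06, 0.2, -0.15, 0, 0, 0.43, -0.3], [-0.075, 0.25, -0.15, 0, 0, 0.53, -0.3], [-0.085, 0.3, -0.15, 0, 0, 0.63, -0.3], [-0.1, 0.35, -0.15, 0, 0, 0.73, -0.3], [-0.11, 0.4, -0.15, 0, 0, 0.81, -0.3], [-0.12, 0.425, -0.15, 0, 0, 0.85, -0.3], [-0.1207, 0.433, -0.15, 0, 0, 0.85, -0.3], [-0.1207, 0.433, -0.15, 0, 0, 0.85, -0.3], [-0.1207, 0.433, -0.15, 0, 0, 0.85, -0.3], [-0.1207, 0.433, -0.15, 0, 0, 0.85, -0.3]],
])

```text
time_s: 47.9
position: [0.5198, -0.0669, 0.1478]
orientation: [180.0, 0.1, 130.4]
ft_force: [-0.9, 0.4, -2.3]
opening: 0.518
gripper_force: 62.3
```

Emit:
send_rows([
  [[0, 0, 0, 0, 0, 0.06, -0.3], [0, 0, 0, 0, 0, 0.15, -0.3], [0, 0, 0, 0, 0, 0.25, -0.3], [0, 0, 0, 0, 0, 0.35, -0.3], [0, 0, 0, 0, 0, 0.45, -0.3], [0, 0, 0, 0, 0, 0.55, -0.3], [0, 0, 0, 0, 0, 0.65, -0.3], [0, 0, 0, 0, 0, 0.75, -0.3], [0, 0, 0, 0, 0, 0.82, -0.3], [0, 0, 0, 0, 0, 0.848, -0.3], [0, 0, 0, 0, 0, 0.848, -0.3], [0, 0, 0, 0, 0, 0.848, -0.3], [0, 0, 0, 0, 0, 0.848, -0.3], [0, 0, 0, 0, 0, 0.848, -0.3]],
])

```text
time_s: 49.3
position: [0.5203, -0.0652, 0.148]
orientation: [179.9, -0.0, 79.7]
ft_force: [0.1, -0.2, -2.4]
opening: 0.521
gripper_force: 62.3
```

Emit:
send_rows([
  [[-0.0016, 0.0008, 0.015, 0, 0, 0, -0.3], [-0.0016, 0.0008, 0.03, 0, 0, 0, -0.3], [-0.0016, 0.0008, 0.04, 0, 0, 0, -0.3], [-0.0016, 0.0008, 0.048, 0, 0, 0, -0.3], [-0.0016, 0.0008, 0.0515, 0, 0, 0, -0.3], [-0.0016, 0.0008, 0.0515, 0, 0, 0, -0.3]],
])

```text
time_s: 49.9
position: [0.5206, -0.0662, 0.1089]
orientation: [179.9, -0.0, 79.7]
ft_force: [0.6, 0.4, -2.9]
opening: 0.518
gripper_force: 62.3
```

Emit:
send_rows([
  [[0, 0, 0.003, 0, 0, 0, -0.3], [0, 0, 0.006, 0, 0, 0, -0.3], [0, 0, 0.009, 0, 0, 0, -0.3], [0, 0, 0.012, 0, 0, 0, -0.3], [0, 0, 0.012, 0, 0, 0, -0.3]],
])

```text
time_s: 50.4
position: [0.5209, -0.0664, 0.1002]
orientation: [179.9, -0.0, 79.7]
ft_force: [-0.0, 0.5, -2.3]
opening: 0.523
gripper_force: 62.3
```

Emit:
send_rows([
  [[0, 0, 0.004, 0, 0, 0, -0.3], [0, 0, 0.008, 0, 0, 0, -0.3], [0, 0, 0.011, 0, 0, 0, -0.3], [0, 0, 0.0135, 0, 0, 0, -0.3], [0, 0, 0.0145, 0, 0, 0, -0.3], [0, 0, 0.0145, 0, 0, 0, -0.3]],
])

```text
time_s: 51.0
position: [0.521, -0.0663, 0.0896]
orientation: [179.9, -0.0, 79.7]
ft_force: [-0.3, -0.2, -1.0]
opening: 0.518
gripper_force: 62.3
```

Emit:
send_rows([
  [[0, 0, 0.0008, 0, 0, 0, -0.3], [0, 0, 0.0008, 0, 0, 0, -0.3], [0, 0, 0.0008, 0, 0, 0, 0.3], [0, 0, 0.0008, 0, 0, 0, 0.7], [0, 0, 0.0008, 0, 0, 0, 1], [0, 0, 0.0008, 0, 0, 0, 1], [0, 0, 0.0008, 0, 0, 0, 1], [0, 0, 0.0008, 0, 0, 0, 1], [0, 0, -0.03, 0, 0, 0, 1], [0, 0, -0.08, 0, 0, 0, 1], [0, 0, -0.14, 0, 0, 0, 1], [0, 0, -0.18, 0, 0, 0, 1], [-0.0, 0, -0.18, 0, 0, 0, 1], [0.15, -0.05, -0.18, 0, 0, 0, 0], [0.3, -0.1, -0.18, 0, 0, 0, -1], [0.3, -0.1, -0.18, 0, 0, 0, -1], [0.3, -0.1, -0.18, 0, 0, 0, -1], [0.3, -0.1, -0.18, 0, 0, 0, -1], [0.3, -0.1, -0.18, 0, 0, 0, -1], [0.3, -0.1, -0.18, 0, 0, 0, -1]],
])

```text
time_s: 53.0
position: [0.4863, 0.169, 0.2235]
orientation: [179.9, 0.0, 79.8]
ft_force: [0.4, 0.0, -0.3]
opening: -0.002
gripper_force: 0.0
```

```bash
python3 - <<'E'
from h import *
im,d=arm.grab_frame("side"); i2,d2=arm.grab_frame("top"); o=arm.get_obs(); print(o['position'],o['orientation'],o['joint_pos'],o['opening'])
P=cloud("top",d2,d2>0); P=P[(abs(P[:,0]-.521)<.07)&(abs(P[:,1]+.066)<.07)]
Q=P[(P[:,2]>.1)&(P[:,2]<.16)]; print("barrel",rect(Q,.13,.04),"top z (146 exp)",np.percentile(Q[:,2],[90,98])*1000)
T=Q[Q[:,2]>.14]; print(np.polyfit(T[:,1],T[:,0],1)[0]*57.3,T[:,0].mean())
F=P[(P[:,2]>.05)&(P[:,2]<.07)]; 
a=np.radians(-10.4); xx=(F[:,0]-.521)*np.cos(a)+(F[:,1]+.066)*np.sin(a)
for lo,hi in((-.05,-.03),(.03,.05)): k=(xx>lo)&(xx<hi); print("foot z (59.5 exp)",k.sum(),np.median(F[k,2])*1000 if k.any() else 0)
x=cv2.resize(im[190:310,290:410,::-1],(400,400)); y=cv2.resize(i2[180:340,180:390,::-1],(525,400))[:,:400]
cv2.imwrite("pics/m3.png",cv2.hconcat([x,y]))
E_=cal("top")[3]
for q in("switch_tip","switch_base"):
    for r in arm.mark_of("top",q)[:2]: print(q,r["confidence"],np.round((E_[:3,:3]@r["position"]+E_[:3,3])*1000))
E
```

```text
[0.48707841 0.16696526 0.22367812] [1.79916376e+02 5.16506390e-02 7.95733556e+01] [ -2.06862456  15.25274556 -24.11799758 108.83921923   7.44179077
  57.36772647 -39.88104297] -0.0008982768129296748
barrel (array([520.7, -64.6, 142.9, 101.7,  45.8,  79.5]), 1247) top z (146 exp) [147.35289803 149.13127986]
9.283528079608885 0.5201672440932495
foot z (59.5 exp) 225 59.60526743264172
foot z (59.5 exp) 211 59.35581703287052
switch_tip 0.48 [605. 167.  79.]
switch_base 0.88 [637. 175.  -2.]
```

View pics/m3.png

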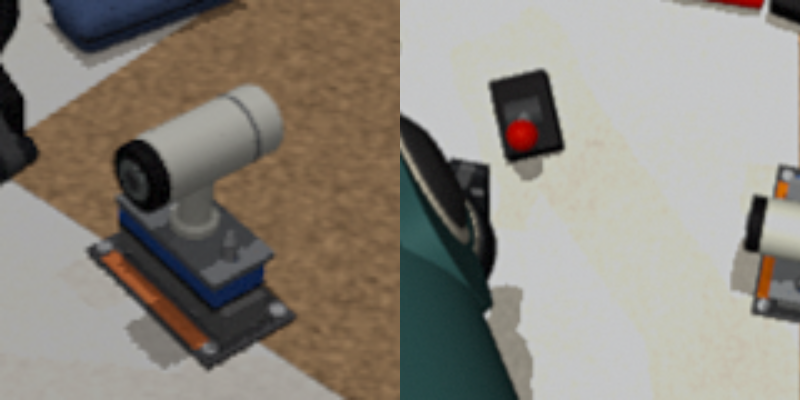

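```bash
python3 - <<'E'
from h import *
print(arm.get_obs()['position'],delta([.558,.1535,.05],[180,0,104]))
E
```

```text
[0.48733992 0.16678806 0.22400195] (array([-2.000e-04,  9.540e-02,  2.322e-01]), array([ 0.0017,  0.0008, -0.408 ]))
```

Emit:
send_rows([
  [[0, 0.05, 0, 0, 0, -0.13, -1], [0, 0.0954, 0.03, 0, 0, -0.26, -1], [0, 0.0954, 0.08, 0, 0, -0.4, -1], [0, 0.0954, 0.13, 0, 0, -0.408, -1], [0, 0.0954, 0.18, 0, 0, -0.408, -1], [0, 0.0954, 0.2322, 0, 0, -0.408, -1], [0, 0.0954, 0.2322, 0, 0, -0.408, -1], [0, 0.0954, 0.2322, 0, 0, -0.408, -1], [0, 0.0954, 0.2322, 0, 0, -0.408, -1], [0, 0.0954, 0.2322, 0, 0, -0.408, -1]],
])

```text
time_s: 54.2
position: [0.5595, 0.156, 0.0528]
orientation: [179.6, 0.0, 104.1]
ft_force: [-0.4, 0.5, -0.5]
opening: 0.005
gripper_force: 0.0
```

```bash
python3 - <<'E'
from h import *
im,d=arm.grab_frame("side"); o=arm.get_obs(); print(o['position'],o['orientation'])
P=cloud("side",d,d>0); Cc=im[d>0].astype(int); k=(abs(P[:,0]-.56)<.05)&(abs(P[:,1]-.155)<.05)&(P[:,2]>.03)&(P[:,2]<.2)&(Cc.max(1)<100)&(Cc[:,0]-Cc[:,1]<30)
print("finger low z",np.percentile(P[k],[0,2,50],axis=0))
cv2.imwrite("pics/s1.png",cv2.resize(im[220:340,170:310,::-1],(700,600)))
E
```

```text
[0.55931527 0.1558788  0.05258539] [1.79657685e+02 4.80629769e-02 1.04134653e+02]
finger low z [[0.51002101 0.13142413 0.0694218 ]
 [0.51227154 0.14124123 0.08088679]
 [0.54757292 0.16493641 0.14909334]]
```

View pics/s1.png

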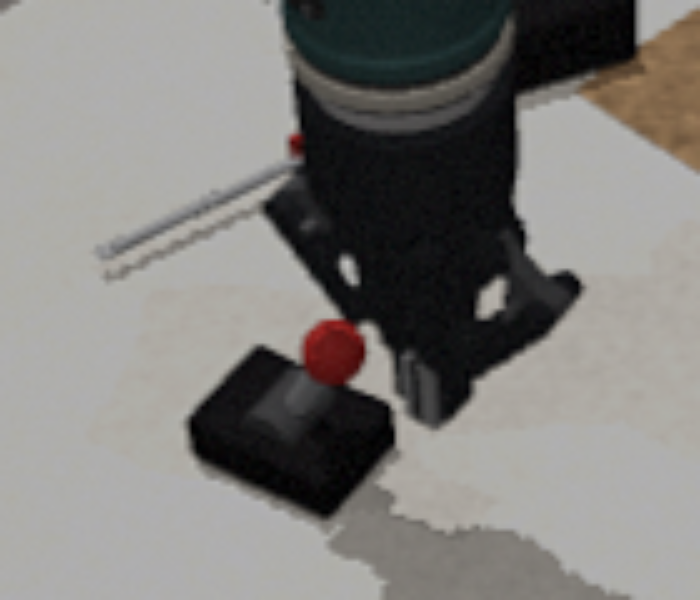

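Emit:
send_rows([
  [[0, 0.01, 0, 0, 0, 0, -1], [0, 0.02, 0, 0, 0, 0, -1], [0, 0.03, 0, 0, 0, 0, -1], [0, 0.04, 0, 0, 0, 0, -1], [0, 0.05, 0, 0, 0, 0, -1], [0, 0.06, 0, 0, 0, 0, -1], [0, 0.07, 0, 0, 0, 0, -1], [0, 0.08, 0, 0, 0, 0, -1], [0, 0.09, 0, 0, 0, 0, -1], [0, 0.09, 0, 0, 0, 0, -1]],
])

```text
time_s: 55.25
position: [0.6246, 0.1724, 0.0505]
orientation: [179.8, 0.0, 104.1]
ft_force: [-0.6, 0.1, -0.4]
opening: -0.001
gripper_force: 0.0
```

```bash
cat > sw.py <<'E'
from h import *
im,d=arm.grab_frame("side"); h,s,v=cv2.split(cv2.cvtColor(im,cv2.COLOR_RGB2HSV))
m=((h<6)|(h>174))&(s>170)&(v>80); b=[x for x in blobs(m,20)]
for x in b:
    P=cloud("side",d,x); print(x.sum(),np.round(np.median(P,0)*1000))
print(arm.get_obs()['position'],arm.get_obs()['ft_force'])
E
python3 sw.py
```

```text
263 [739.   7.  23.]
61 [648. 184.  89.]
[0.62397939 0.17230478 0.05038876] [ 0.08215668 -0.41748705 -0.37188551]
```

Emit:
send_rows([
  [[0, 0.004, 0, 0, 0, 0, -1], [0, 0.008, 0, 0, 0, 0, -1], [0, 0.011, 0, 0, 0, 0, -1], [0, 0.014, 0, 0, 0, 0, -1], [0, 0.016, 0, 0, 0, 0, -1], [0, 0.016, 0, 0, 0, 0, -1]],
])

```text
time_s: 55.9
position: [0.6352, 0.1751, 0.0507]
orientation: [179.8, 0.0, 104.1]
ft_force: [-0.4, -0.7, -0.9]
opening: 0.0
gripper_force: 0.2
```

Emit:
send_rows([
  [[0, 0.002, 0, 0, 0, 0, -1], [0, 0.004, 0, 0, 0, 0, -1], [0, 0.006, 0, 0, 0, 0, -1], [0, 0.008, 0, 0, 0, 0, -1], [0, 0.008, 0, 0, 0, 0, -1]],
])

```text
time_s: 56.4
position: [0.6369, 0.1755, 0.0502]
orientation: [-179.6, 0.1, 104.2]
ft_force: [-12.1, -2.9, 7.2]
opening: -0.001
gripper_force: 6.9
```

```bash
python3 sw.py
```

```text
315 [741.  13.  23.]
55 [659. 187.  84.]
[0.63693553 0.17553089 0.05018901] [-12.01390983  -3.40770196   7.66871071]
```

Emit:
send_rows([
  [[0, -0.02, 0, 0, 0, 0, -1], [0, -0.07, 0, 0, 0, 0, -1], [0, -0.11, -0.03, 0, 0, 0, -1], [0, -0.15, -0.1, 0, 0, 0, -1], [0, -0.2, -0.16, 0, 0, 0, -1], [-0.05, -0.25, -0.2, 0, 0, 0, -1], [-0.1, -0.28, -0.22, 0, 0, 0, -1], [-0.1, -0.28, -0.22, 0, 0, 0, -1], [-0.1, -0.28, -0.22, 0, 0, 0, -1], [-0.1, -0.28, -0.22, 0, 0, 0, -1]],
])

```text
time_s: 57.45
position: [0.4559, 0.0527, 0.2158]
orientation: [179.7, 0.1, 104.1]
ft_force: [0.3, -0.3, 1.1]
opening: 0.004
gripper_force: 0.0
```

```bash
python3 sw.py; python3 - <<'E'
from h import *
i2,d2=arm.grab_frame("top"); im=arm.grab_frame("side")[0]
h,s,v=cv2.split(cv2.cvtColor(i2,cv2.COLOR_RGB2HSV)); m=((h<6)|(h>174))&(s>170)&(v>80)
for b in blobs(m,20): print("top red",b.sum(),np.round(np.median(cloud("top",d2,b),0)*1000))
print("spacers",spacers(i2))
E_=cal("top")[3]
for q in("battery","glasses_case","screwdriver","bottle"):
    r=arm.mark_of("top",q)[:1]
    if r: print(q,np.round((E_[:3,:3]@r[0]["position"]+E_[:3,3])*1000))
cv2.imwrite("pics/f.png",cv2.hconcat([cv2.resize(i2[80:400,80:530,::-1],(400,285)),cv2.resize(im[130:450,100:500,::-1],(356,285))]))
E
```

```text
346 [742.  20.  23.]
94 [657. 183.  84.]
[0.45566717 0.05334662 0.21526987] [-1.13163669  0.23260826 -0.07931522]
top red 459 [743.  18.  24.]
top red 101 [658. 179.  84.]
spacers []
battery [759. -85.   0.]
screwdriver [749.  62.  -5.]
bottle [691. 306.  -0.]
```

View pics/f.png

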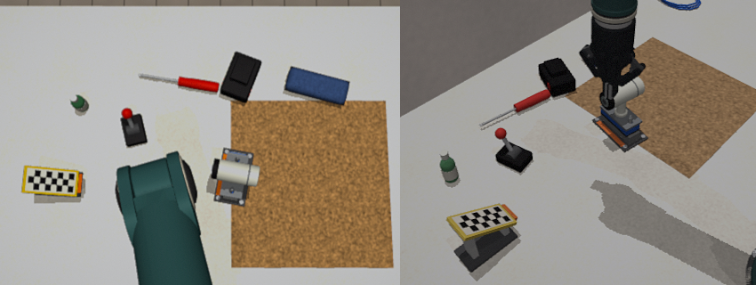

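```bash
python3 -c "
from station import arm
print(arm.sign_off())"
```

```text
the job is handed in; nothing more can be done
None
```

The job is done and handed in at about 57 s: the gasket, all three spacers and the camera are seated on the mount with the lens towards the easel, the target lies against the ledge, and the switch was then pushed to its far stop. I saw no sign that the battery, glasses case, screwdriver or bottle had moved, though the glasses case was only judged by eye in the last picture.

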